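Fetch the short cell from behind the tall ones in the crate

TASK

The short cell at the back of the blue crate is needed on the tester, but three tall cells are crowded round it: first clear all three to stand on the white tray, then stand the short cell inside the rim of the tester's contact dish and leave it there, and only then put each tall cell back on the very spot in the crate where it stood before, since the crate's record goes by position. Keep every cell upright, lower each one until it stands rather than letting it drop, and leave the multimeter, the roll of tape and the flat cell on the bench as they are.

Things in the scene. Friction and masses are not known exactly. Their poses are not given: they have to be found in the camera images.
- cell_wide_mid (a point): widest of the three tall cylindrical battery cells standing in the crate: violet sleeve, flat silver end with a low aluminium disc in the middle (3 mm high); diameter 46 mm, height 120 mm, about 0.43 kg. Point: the cell's centre, half-way up its axis; z along the axis, upward
- cell_stud_mid (a point): tall cylindrical cell of middling width with a threaded brass stud (8 mm thick, 12 mm high) on its top; violet sleeve; diameter 38 mm, height 120 mm without the stud, about 0.33 kg. Point: the cell's centre, half-way up its axis; z along the axis, upward, the stud not counted (so 60 mm above its underside)
- cell_slim_mid (a point): slimmest of the three tall cells, plain flat top: violet sleeve; diameter 33 mm, height 120 mm, about 0.25 kg. Point: the cell's centre, half-way up its axis; z along the axis, upward
- cell_short_mid (a point): the short cell: violet sleeve, plain flat top; diameter 32 mm, height 70 mm (so its top is 50 mm lower than theirs), about 0.145 kg; stands at the back of the crate with one tall cell on its left, one on its right and one in front of it (which tall cell is where varies), each 45 mm away centre to centre; the crate's low wall is behind it. Point: the cell's centre, half-way up its axis; z along the axis, upward
- crate: blue open plastic crate, fixed to the bench: 170 mm (x) by 200 mm (y) outside, walls 5 mm thick and 40 mm high, the inner floor 5 mm above the origin; a lip sticks out 7 mm beyond it at the top. Origin: centre of its underside on the bench; x towards its back, y to its left. The short cell stands at about x = 35 mm, y = 0
- tray: shallow white plastic tray, fixed to the bench: 200 by 200 mm outside, rim 3 mm thick and 10 mm high, flat floor 3 mm above the origin; empty at the start. Origin: centre of its underside on the bench; x and y along its sides
- dish (a point): bench cell tester, fixed: the point is the centre of the copper contact dish, on its flat face (12 mm above the bench), z up; round it a black rim of 46 mm inner and 54 mm outer diameter, 6 mm high. x points from the dish to the tester's white instrument housing, which begins 50 mm away on +x, reaches to 150 mm, is 170 mm wide (y) and 55 mm high; a pillar with a parked probe arm stands on it 120 mm from the dish on +x (y from -75 to +23 mm), its top 128 mm above the bench
- meter: bystander: yellow hand multimeter lying on its back, 150 x 75 x 36 mm. Origin: centre of its underside
- tape: bystander: roll of brown packing tape lying flat, 100 mm across, 48 mm high. Origin: centre of its underside
- prismatic: bystander: flat aluminium prismatic cell lying on its broad side, 130 x 70 x 27 mm. Origin: centre of its underside

How it is judged:
By the outcome, as a careful person would: the job done as asked, in the order asked, and still so for the second after the job is handed in, with the robot touching nothing.
It also fails if it takes over 144 s, if anything falls off the work surface, if the arm or the gripper's body presses on something with over 40 N, if the wrist force passes 120 N, or if a joint passes its speed limit or range.

ROBOT

A 6-joint arm with a two-finger parallel gripper is mounted at the origin on the work surface. World frame = base frame: x ahead of the robot, y to its left, z up, the work surface at z = 0. Lengths are in mm, angles in rad, forces in N, time in s.
With the tool pointing down it reaches from about 350 to 775 mm from the base axis. Payload 7.3 kg.
Tool frame: the origin (TCP) lies on the centre line of the jaws, within the pads' length; the fingertips stand 17 mm ahead of it and the grasp point (between the pads) lies 2 mm behind it; z points along the fingers, y is the line along which they close (so a half turn about z gives the same grasp; the last joint's range is limited). The gripper opens to 92 mm and grips with 3 to 60 N. Pads are 19 mm wide; open, the fingers measure 130 mm over their backs; the gripper's body (75 mm by 190 mm) begins 47 mm behind the grasp point.
Start: joints at [-1.371, 0.342, 1.524, -0, 1.275, -0.146], TCP at [177.971, -493.933, 243.741] pointing down, gripper open.
Joint ranges: [-2.53, 2.53], [-0.77, 2.02], [0.04, 2.7], [-1, 4.14], [0.28, 2.66], [-3.11, 3.11]. Speed limits (rad/s): [2.57, 2.57, 3.14, 3.14, 3.14, 3.14].

INTERFACE

Orientations are given as [roll, pitch, yaw] about the fixed x, y, z axes, in that order (R = Rz(yaw) Ry(pitch) Rx(roll)).
In Python, from plant import bot gives the robot as it stands. The module is installed in compiled form; this text tells all that it offers.
- The arm moves only by the shell command python3 -m pendant 'ROWS'. ROWS is JSON, a list of rows, each a list of 3 entries, a list of its own where there are three numbers: the shift along the world's x, y, z as a fraction of full scale, then the turn, a rotation vector about the world's x, y, z as a fraction of full scale, then the opening, from -1 (shut) to 1 (fully open), so that 0 is half open. In form: [[[tx, ty, tz], [rx, ry, rz], claw], ...]. A call has exactly 10 rows; each row shifts and turns the commanded pose from where the row before left it; what a row does not reach is not made up. Full scale, the value 1, is 30 mm for a shift and 0.12 rad for a turn. A row lasts 1/12 s, in which the tool goes at most 41.7 mm and 7.16 degrees, less where a joint would pass 70% of its speed; a pose out of reach is approached as far as the arm can. A call with a number of a shift or a turn outside -1 to 1 is refused whole. A call with a gripper value outside its range is refused whole. The fingers move at their own pace and stop on an object; the grip force is fixed at half the most. Time passes only in rows, so rows that do not move let the fingers close, or fill a call up. It gives the time, the measured TCP pose, the force, the opening and the grip force at its end, in the units of the state.
- bot.get_obs(): the state, without advancing time (a new reading comes with each control period).
- bot.capture(name): name is "scene" or "top" or "wrist"; returns the picture (384x512x3 uint8, blue, green, red); there is no depth.
- bot.camera_params(name): a dict with "fovy" (degrees; the focal length in pixels is half the picture's height over the tangent of half this angle, whatever the lens; pixels are square), "cx", "cy" (the principal point, pixels), "camera_from_world" (4x4, takes a point from world to camera coordinates). Camera axes: x right, y down, z forward; pixel columns grow to the right and rows downward; lengths in mm; the calibration is good to about 2 mm. A picture is of the moment at which its call begins: read the wrist's pose just before it. camera_params takes no time and is no camera call; for the wrist camera it gives the pose at the moment of the call.
- bot.close_job(): hands the job in; it is judged then, once.
The state is a dict: "time": time; "joint_positions": joint angles; "dq": joint speeds; "tau": joint torques, N m; "tool_pos": TCP position; "tcp_rot": TCP orientation; "contact_force": force on the tool from outside, world axes, zero at the start; "moment": the same for the moment, N m; "grip_width": finger opening in mm; "finger_force": force on a finger pad.
Only numpy, scipy, OpenCV 4.12 (cv2) and the standard library are available. Lean on these libraries where they do the work, as an engineer would, in place of code of your own. Each camera call takes 0.05 s, during which the arm holds its last target. There are 200 camera calls.

## Working session

There is one attempt and no reset: what is moved stays moved. The work goes in short steps, Python scripts to look and compute and a shell command to move; the robot and the scene stay as the last step left them, time stands still between calls to the robot, and variables do not carry over. Pictures are saved under pics/ and viewed, at most 14 in all, crops included, and the job is handed in when it is done.

```bash
mkdir -p pics
python3 - <<'E'
from plant import bot
import cv2,numpy as np
np.set_printoptions(suppress=True,precision=3)
o=bot.get_obs();print(o)
for n in("scene","top","wrist"):
    p=bot.camera_params(n);print(n,p)
    im=bot.capture(n);cv2.imwrite(f"pics/{n}0.png",im)
a=cv2.imread("pics/scene0.png");b=cv2.imread("pics/top0.png")
E
```

```text
{'time': 0.0, 'joint_positions': array([-1.371,  0.343,  1.525,  0.   ,  1.275, -0.146]), 'dq': array([-0.   , -0.   ,  0.001, -0.002,  0.001,  0.001]), 'tau': array([ -0.002, -43.126, -24.422,   0.072,   0.056,  -0.   ]), 'tool_pos': array([ 177.886, -493.522,  243.047]), 'tcp_rot': array([-3.14 , -0.   ,  0.346]), 'contact_force': array([-0.361, -0.662,  0.107]), 'moment': array([-0.044,  0.04 ,  0.013]), 'finger_force': 0.0, 'grip_width': 91.60505444809418}
scene {'fovy': 56.310353037868495, 'cx': 259.5247730984525, 'cy': 192.06462935333957, 'camera_from_world': array([[  -0.355,    0.935,    0.017,  215.457],
       [   0.617,    0.248,   -0.747, -280.069],
       [  -0.702,   -0.255,   -0.664, 1329.581],
       [   0.   ,    0.   ,    0.   ,    1.   ]])}
top {'fovy': 56.49833484908397, 'cx': 257.6245017810975, 'cy': 184.18636357751976, 'camera_from_world': array([[ -0.006,  -0.999,   0.039, -16.413],
       [ -0.995,   0.002,  -0.102, 564.803],
       [  0.102,  -0.039,  -0.994, 898.481],
       [  0.   ,   0.   ,   0.   ,   1.   ]])}
wrist {'fovy': 58.3414293407587, 'cx': 255.51604300230298, 'cy': 193.6853862012165, 'camera_from_world': array([[   0.34 ,   -0.941,   -0.001, -526.178],
       [  -0.911,   -0.329,    0.25 ,  -31.898],
       [  -0.236,   -0.084,   -0.968,  390.336],
       [   0.   ,    0.   ,    0.   ,    1.   ]])}
```

View pics/top0.png

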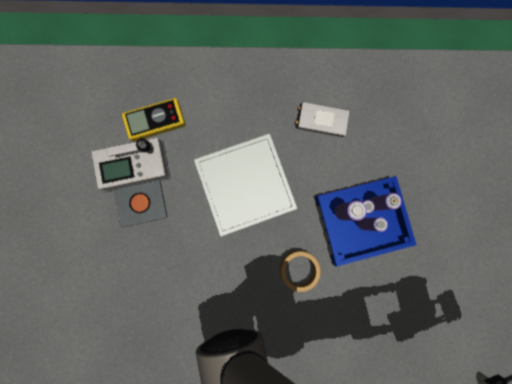

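View pics/scene0.png

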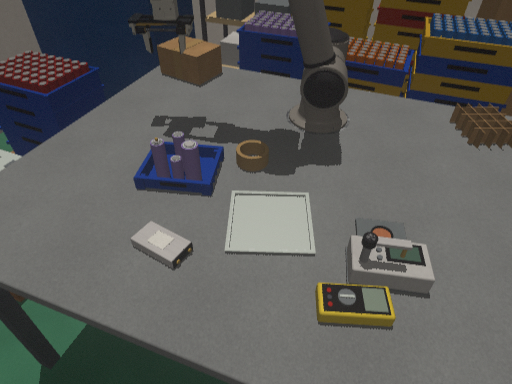

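Top view: crate around (366,220), with the wide cell (357,210), another at (393,200), one at (380,224) and the short cell at (368,207). The tray is at (245,185) and the dish at (140,203). Next I'll locate them roughly on known planes.

```bash
cat > h.py <<'E'
from plant import bot
import cv2,numpy as np
np.set_printoptions(suppress=True,precision=2)
def ray(p,uv):
    f=192/np.tan(np.radians(p["fovy"]/2));M=p["camera_from_world"];R=M[:3,:3]
    d=R.T@np.array([(uv[0]-p["cx"])/f,(uv[1]-p["cy"])/f,1]);return -R.T@M[:3,3],d
def onz(p,uv,z):
    c,d=ray(p,uv);return c+d*(z-c[2])/d[2]
def tri(obs):
    A=np.zeros((3,3));b=np.zeros(3);rs=[ray(p,uv) for p,uv in obs]
    for c,d in rs:
        d=d/np.linalg.norm(d);P=np.eye(3)-np.outer(d,d);A+=P;b+=P@c
    x=np.linalg.solve(A,b)
    return x,[np.linalg.norm(np.cross(x-c,d/np.linalg.norm(d))) for c,d in rs]
def proj(p,X):
    f=192/np.tan(np.radians(p["fovy"]/2));M=p["camera_from_world"];q=M[:3,:3]@np.asarray(X)+M[:3,3]
    return q[0]/q[2]*f+p["cx"],q[1]/q[2]*f+p["cy"]
E
python3 - <<'E'
from h import *
t=bot.camera_params("top");s=bot.camera_params("scene")
for n,uv,z in [("wide",(357,210),125),("right",(393,200),125),("front",(380,224),125),("short",(368,207),75),("cr",(318,193),40),("cr",(397,178),40),("cr",(414,245),40),("cr",(336,264),40),("tr",(195,161),10),("tr",(270,136),10),("tr",(296,209),10),("tr",(221,234),10),("dish",(140,203),12),("tape",(300,271),48),("meter",(154,119),36),("pris",(324,119),27)]:print(n,onz(t,uv,z))
for n,a,b in [("wide",(357,210),(190,146)),("right",(393,200),(157,143)),("front",(380,224),(178,135)),("short",(368,207),(176,160)),("dish",(140,203),(382,235))]: print(n,*tri([(t,a),(s,b)]))
w=bot.camera_params("wrist");M=w["camera_from_world"];print(-M[:3,:3].T@M[:3,3])
E
```

```text
wide [ 493.88 -246.7   125.  ]
right [ 516.92 -333.11  125.  ]
front [ 461.06 -299.8   125.  ]
short [ 502.61 -290.54   75.  ]
cr [ 540.5  -173.75   40.  ]
cr [ 579.14 -382.37   40.  ]
cr [ 406.06 -418.64   40.  ]
cr [ 360.3  -215.41   40.  ]
tr [628.8  146.31  10.  ]
tr [697.   -53.51  10.  ]
tr [ 500.59 -120.5    10.  ]
tr [436.56  76.77  10.  ]
dish [517.98 286.73  12.  ]
tape [ 345.07 -122.33   48.  ]
meter [734.72 249.88  36.  ]
pris [ 739.69 -197.25   27.  ]
wide [ 493.51 -247.52  117.43] [np.float64(1.6226853839573347), np.float64(1.6226853839573492)]
right [ 516.88 -334.59  119.34] [np.float64(0.9124427728701383), np.float64(0.9124427728701804)]
front [ 460.91 -301.73  119.36] [np.float64(0.23397537405424412), np.float64(0.23397537405422048)]
short [ 502.58 -293.26   63.94] [np.float64(1.185964850887066), np.float64(1.1859648508870169)]
dish [518.13 289.28   6.62] [np.float64(0.9841986696378753), np.float64(0.9841986696379009)]
[ 241.55 -472.74  385.37]
```

View pics/wrist0.png

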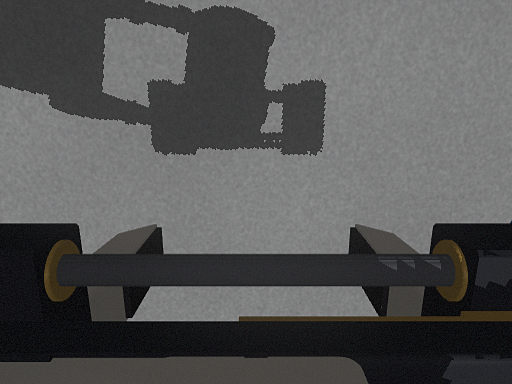

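The wrist view shows only bare bench. Rough fixes: crate yaw about 0.2, with the short cell at about (503,-292). I'll move the wrist camera over the crate.

```bash
python3 -m pendant '[[[0.79,0.64,0.19],[0,0,-0.12],0.5],[[0.79,0.64,0.19],[0,0,-0.12],0.5],[[0.79,0.64,0.19],[0,0,-0.12],0.5],[[0.79,0.64,0.19],[0,0,-0.12],0.5],[[0.79,0.64,0.19],[0,0,-0.12],0.5],[[0.79,0.64,0.19],[0,0,-0.12],0.5],[[0.79,0.64,0.19],[0,0,-0.12],0.5],[[0.79,0.64,0.19],[0,0,-0.12],0.5],[[0.79,0.64,0.19],[0,0,-0.12],0.5],[[0,0,0],[0,0,0],0.5]]'
python3 - <<'E'
from h import *
import pickle
p=bot.camera_params("wrist");im=bot.capture("wrist");cv2.imwrite("pics/w1.png",im);pickle.dump(p,open("w1.pkl","wb"))
E
```

```text
time: 0.98
tool_pos: [394.6, -318.2, 296.0]
tcp_rot: [3.141, -0.003, 0.22]
contact_force: [0.6, 0.1, 0.1]
grip_width: 68.8
finger_force: 0.0
```

View pics/w1.png

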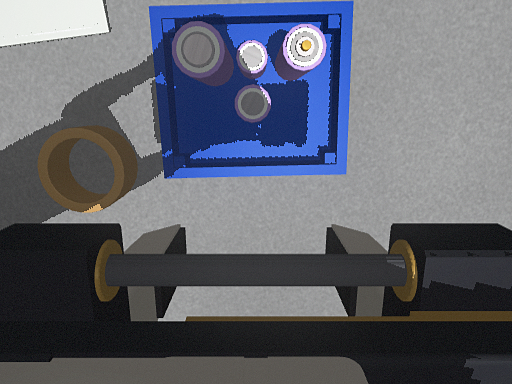

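Wrist view: wide on the left (197,46), stud on the right (304,46), slim in front (253,103), short (252,58). I'll take a second view from 75 mm further on and detect the circles.

```bash
python3 -m pendant '[[[0.6,0.15,0],[0,0,-0.02],0.5],[[0.6,0.15,0],[0,0,-0.02],0.5],[[0.6,0.15,0],[0,0,-0.02],0.5],[[0.6,0.15,0],[0,0,-0.02],0.5],[[0,0,0],[0,0,0],0.5],[[0,0,0],[0,0,0],0.5],[[0,0,0],[0,0,0],0.5],[[0,0,0],[0,0,0],0.5],[[0,0,0],[0,0,0],0.5],[[0,0,0],[0,0,0],0.5]]'
python3 - <<'E'
from h import *
import pickle
p=bot.camera_params("wrist");im=bot.capture("wrist");cv2.imwrite("pics/w2.png",im);pickle.dump(p,open("w2.pkl","wb"))
a=cv2.imread("pics/w1.png")[0:150,140:360];b=im[:200,120:380]
cv2.imwrite("pics/crop.png",np.hstack([cv2.resize(a,None,fx=1.8,fy=2)[:300],cv2.resize(b,None,fx=1.5,fy=1.5)]))
for n in("w1","w2"):
    g=cv2.cvtColor(cv2.imread(f"pics/{n}.png"),cv2.COLOR_BGR2GRAY)[:220]
    g=cv2.resize(g,None,fx=2,fy=2,interpolation=cv2.INTER_CUBIC)
    c=cv2.HoughCircles(g,cv2.HOUGH_GRADIENT_ALT,1,15,param1=200,param2=0.6,minRadius=14,maxRadius=70)
    print(n,c[0]/2 if c is not None else None)
E
```

```text
time: 1.87
tool_pos: [462.7, -303.5, 295.2]
tcp_rot: [3.141, 0.0, 0.206]
contact_force: [-0.2, 0.5, -0.1]
grip_width: 68.6
finger_force: 0.0
w1 [[197.    50.    16.36]
 [253.5  104.    17.28]
 [197.    50.    27.53]
 [304.5   47.5   22.64]
 [252.    56.    15.22]
 [197.    50.    22.6 ]
 [ 79.   171.    32.23]
 [304.5   47.5   19.03]
 [253.5  104.    11.91]
 [304.5   47.5    9.32]]
w2 [[198.   133.5   15.09]
 [198.   133.5   21.61]
 [252.   127.    14.41]
 [301.   130.    21.07]
 [198.   133.5   26.49]
 [254.   181.5   16.28]
 [301.   130.    17.2 ]
 [252.   127.    10.2 ]
 [301.   130.    13.43]
 [254.   181.5   11.6 ]
 [301.   130.     8.73]
 [252.   162.    14.03]]
```

View pics/w2.png

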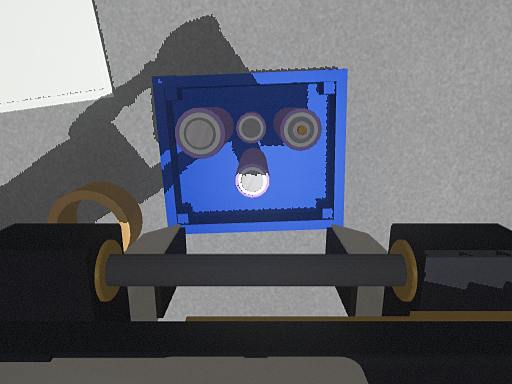

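Second view: wide (199,133), stud (301,130), short (252,127), slim (254,181). Crate top corners are at about (153,76), (347,69) and (344,231).

Run:
```python
from h import *
import pickle
a,b=[pickle.load(open(f"w{i}.pkl","rb")) for i in(1,2)]
C={"wide":((197.3,48.5),(199,133.5)),"stud":((304.5,47),(301,130)),"slim":((253.3,103.7),(254,181.3)),"short":((252,56.5),(252,127.5))}
R={}
for n,(u,v) in C.items():
    x,e=tri([(a,u),(b,v)]);z=75 if n=="short" else 125
    R[n]=onz(b,v,z)[:2];print(n,x,e[0],"fixedz:",onz(a,u,z)[:2],R[n])
for n in("wide","stud","slim"):
    d=R[n]-R["short"];print(n,np.linalg.norm(d),np.degrees(np.arctan2(d[1],d[0])))
for uv in((153,76),(347,69),(344,231),(163,229)):print(onz(b,uv,40))
```

```text
wide [ 494.72 -247.97  130.99] 0.07729097297696343 fixedz: [ 495.41 -246.93] [ 494.04 -247.04]
stud [ 515.9  -335.25  128.31] 0.18157101413061474 fixedz: [ 516.45 -335.39] [ 515.8 -335.9]
slim [ 461.66 -303.66  127.8 ] 0.5264654423681764 fixedz: [ 461.57 -303.13] [ 461.17 -304.29]
short [ 505.69 -292.22   75.05] 0.49102824443536364 fixedz: [ 505.6  -291.74] [ 505.79 -292.7 ]
wide 47.147257004784045 104.43930509877892
stud 44.347504779722144 -76.964917016139
slim 46.10679276303405 -165.4326169388899
[ 535.74 -175.36   40.  ]
[ 586.32 -381.58   40.  ]
[ 404.26 -428.69   40.  ]
[ 361.36 -210.83   40.  ]
```

Tri-heights check out (tall about 128–131, short 75), spacing is about 45 mm and yaw is 0.243. I'll descend over the slim cell.

```bash
python3 -m pendant '[[[-0.03,0,-0.8],[0,0,0.1],0.5],[[0,0,-0.8],[0,0,0.1],0.5],[[0,0,-0.8],[0,0,0.1],0.5],[[0,0,-0.8],[0,0,0],0.5],[[0,0,-0.8],[0,0,0],0.5],[[0,0,-0.8],[0,0,0],0.5],[[0,0,-0.8],[0,0,0],0.5],[[0,0,-0.8],[0,0,0],0.5],[[0,0,0],[0,0,0],0.5],[[0,0,0],[0,0,0],0.5]]'
```

```text
time: 2.75
tool_pos: [461.8, -302.9, 102.5]
tcp_rot: [-3.14, 0.001, 0.242]
contact_force: [0.9, 0.0, 0.4]
grip_width: 69.3
finger_force: 0.0
```

```bash
python3 -m pendant '[[[0,0,0],[0,0,0],0],[[0,0,0],[0,0,0],-0.1],[[0,0,0],[0,0,0],-0.2],[[0,0,0],[0,0,0],-0.3],[[0,0,0],[0,0,0],-1],[[0,0,0],[0,0,0],-1],[[0,0,0],[0,0,0],-1],[[0,0,0],[0,0,0],-1],[[0,0,0],[0,0,0],-1],[[0,0,0],[0,0,0],-1]]'
```

```text
time: 3.58
tool_pos: [462.5, -303.1, 103.4]
tcp_rot: [3.141, -0.0, 0.243]
contact_force: [0.0, 1.8, 4.9]
grip_width: 32.5
finger_force: 29.9
```

```bash
python3 -m pendant '[[[0,0,0.3],[0,0,0],-1],[[0,0,0.8],[0,0,0],-1],[[0,0,1],[0,0,0],-1],[[0,0,1],[0,0,0],-1],[[0,0,1],[0,0,0],-1],[[0,0,0.8],[0,0,0],-1],[[0.2,0.4,0],[0,0,0],-1],[[0.4,0.8,0],[0,0,0],-1],[[0.48,0.96,0],[0,0,0],-1],[[0.48,0.96,0],[0,0,0],-1]]'
python3 -m pendant '[[[0.48,0.96,0],[0,0,0],-1],[[0.48,0.96,0],[0,0,0],-1],[[0.48,0.96,0],[0,0,0],-1],[[0.48,0.96,0],[0,0,0],-1],[[0.48,0.96,0],[0,0,0],-1],[[0.48,0.96,0],[0,0,0],-1],[[0.48,0.96,0],[0,0,0],-1],[[0.48,0.96,0],[0,0,0],-1],[[0.3,0.6,0],[0,0,0],-1],[[0,0,0],[0,0,0],-1]]'
python3 - <<'E'
from h import *
import time
cv2.imwrite("pics/c3.png",cv2.resize(bot.capture("wrist"),None,fx=1,fy=1))
print(bot.get_obs()["tool_pos"],bot.get_obs()["grip_width"],bot.get_obs()["contact_force"])
t=bot.capture("top");cv2.imwrite("pics/t3.png",t)
E
```

```text
time: 4.42
tool_pos: [509.0, -208.2, 249.1]
tcp_rot: [-3.14, 0.001, 0.241]
contact_force: [0.3, -0.8, -1.7]
grip_width: 32.5
finger_force: 29.9
time: 5.25
tool_pos: [633.9, 43.6, 248.2]
tcp_rot: [-3.139, 0.001, 0.247]
contact_force: [-0.7, -0.7, -2.7]
grip_width: 32.6
finger_force: 29.9
[633.17  41.42 248.19] 32.64292614428989 [-0.48 -0.51 -2.71]
```

View pics/c3.png

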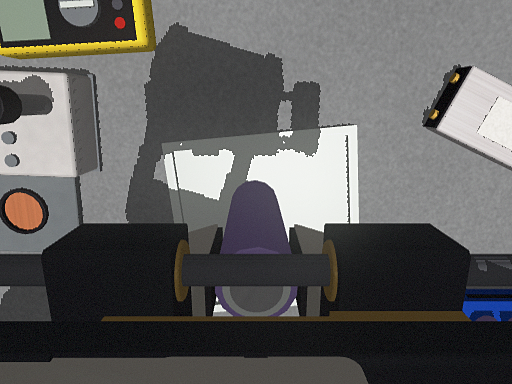

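The held slim cell is upright over the tray. Tray far corners are at (163,143) and (357,125), the dish centre at (25,211).

Run:
```python
from h import *
p=bot.camera_params("wrist")
c=[onz(p,u,10)[:2] for u in((163,143),(357,125))];print(c,np.linalg.norm(c[0]-c[1]),onz(p,(25,211),12))
d=c[0]-c[1];d/=np.linalg.norm(d);x=np.array([d[1],-d[0]]);print("centre",(c[0]+c[1])/2-100*x,"yaw",np.arctan2(x[1],x[0]))
```

```text
[array([633.54, 143.25]), array([703.9 , -57.79])] 212.98928891734195 [518.34 283.29  12.  ]
centre [574.33   9.7 ] yaw 0.3366328479919889
```

```bash
python3 -m pendant '[[[-0.12,-0.28,-0.4],[0,0,0],-1],[[-0.11,-0.27,-0.7],[0,0,0],-1],[[0,0,-0.8],[0,0,0],-1],[[0,0,-0.8],[0,0,0],-1],[[0,0,-0.8],[0,0,0],-1],[[0,0,-0.6],[0,0,0],-1],[[0,0,-0.4],[0,0,0],-1],[[0,0,-0.2],[0,0,0],-1],[[0,0,0],[0,0,0],-1],[[0,0,0],[0,0,0],-1]]'
python3 -m pendant '[[[0,0,-0.03],[0,0,0],-1],[[0,0,-0.03],[0,0,0],-1],[[0,0,-0.03],[0,0,0],-1],[[0,0,-0.02],[0,0,0],-1],[[0,0,-0.02],[0,0,0],-1],[[0,0,-0.02],[0,0,0],-1],[[0,0,0],[0,0,0],-1],[[0,0,0],[0,0,0],-1],[[0,0,0],[0,0,0],-1],[[0,0,0],[0,0,0],-1]]'
```

```text
time: 6.18
tool_pos: [626.4, 21.7, 109.4]
tcp_rot: [3.141, 0.0, 0.242]
contact_force: [0.1, 0.3, -1.1]
grip_width: 32.7
finger_force: 29.9
time: 7.02
tool_pos: [626.5, 22.4, 104.6]
tcp_rot: [3.141, -0.0, 0.243]
contact_force: [-0.2, 0.1, -1.6]
grip_width: 33.0
finger_force: 29.9
```

```bash
python3 -m pendant '[[[0,0,-0.02],[0,0,0],-1],[[0,0,-0.02],[0,0,0],-1],[[0,0,-0.02],[0,0,0],-1],[[0,0,0],[0,0,0],-1],[[0,0,0],[0,0,0],-1],[[0,0,0],[0,0,0],-1],[[0,0,0],[0,0,0],-1],[[0,0,0],[0,0,0],-1],[[0,0,0],[0,0,0],-1],[[0,0,0],[0,0,0],-1]]'
python3 -m pendant '[[[0,0,-0.02],[0,0,0],-1],[[0,0,-0.02],[0,0,0],-1],[[0,0,0],[0,0,0],-1],[[0,0,0],[0,0,0],-1],[[0,0,0],[0,0,0],-1],[[0,0,0],[0,0,0],-1],[[0,0,0],[0,0,0],-1],[[0,0,0],[0,0,0],-1],[[0,0,0],[0,0,0],-1],[[0,0,0],[0,0,0],-1]]'
```

```text
time: 7.85
tool_pos: [626.5, 22.4, 102.8]
tcp_rot: [3.141, -0.0, 0.243]
contact_force: [0.1, 0.2, -3.4]
grip_width: 32.8
finger_force: 29.9
time: 8.68
tool_pos: [626.5, 22.4, 101.6]
tcp_rot: [3.141, -0.0, 0.243]
contact_force: [-0.6, -0.1, -2.4]
grip_width: 32.6
finger_force: 29.9
```

```bash
python3 -m pendant '[[[0,0,-0.02],[0,0,0],-1],[[0,0,0],[0,0,0],-1],[[0,0,0],[0,0,0],-1],[[0,0,0],[0,0,0],-1],[[0,0,0],[0,0,0],-1],[[0,0,0],[0,0,0],-1],[[0,0,0],[0,0,0],-1],[[0,0,0],[0,0,0],-1],[[0,0,0],[0,0,0],-1],[[0,0,0],[0,0,0],-1]]'
python3 -m pendant '[[[0,0,-0.02],[0,0,0],-1],[[0,0,0],[0,0,0],-1],[[0,0,0],[0,0,0],-1],[[0,0,0],[0,0,0],-1],[[0,0,0],[0,0,0],-1],[[0,0,0],[0,0,0],-1],[[0,0,0],[0,0,0],-1],[[0,0,0],[0,0,0],-1],[[0,0,0],[0,0,0],-1],[[0,0,0],[0,0,0],-1]]'
```

```text
time: 9.52
tool_pos: [626.7, 22.4, 101.4]
tcp_rot: [3.141, -0.001, 0.243]
contact_force: [-1.2, 0.0, 5.7]
grip_width: 32.8
finger_force: 29.9
time: 10.35
tool_pos: [626.9, 22.4, 101.4]
tcp_rot: [3.141, -0.001, 0.243]
contact_force: [-1.1, 1.0, 8.3]
grip_width: 32.6
finger_force: 29.9
```

```bash
python3 -m pendant '[[[0,0,0],[0,0,0],-0.2],[[0,0,0],[0,0,0],-0.1],[[0,0,0],[0,0,0],0.2],[[0,0,0],[0,0,0],0.5],[[0,0,0],[0,0,0],0.5],[[0,0,0.3],[0,0,0],0.5],[[0,0,0.8],[0,0,0],0.5],[[0,0,0.9],[0,0,0],0.5],[[0,0,1],[0,0,0],0.5],[[0,0,1],[0,0,0],0.5]]'
python3 -m pendant '[[[0,0,0.6],[0,0,0],0.5],[[-0.14,-0.46,0.4],[0,0,0],0.5],[[-0.28,-0.92,0],[0,0,0],0.5],[[-0.28,-0.92,0],[0,0,0],0.5],[[-0.28,-0.92,0],[0,0,0],0.5],[[-0.28,-0.92,0],[0,0,0],0.5],[[-0.28,-0.92,0],[0,0,0],0.5],[[-0.28,-0.92,0],[0,0,0],0.5],[[-0.28,-0.92,0],[0,0,0],0.5],[[-0.28,-0.92,0],[0,0,0],0.5]]'
python3 -m pendant '[[[-0.28,-0.92,0],[0,0,0],0.5],[[-0.28,-0.92,0],[0,0,0],0.5],[[-0.28,-0.92,0],[0,0,0],0.5],[[-0.28,-0.92,0],[0,0,0],0.5],[[-0.15,-0.43,0],[0,0,0],0.5],[[0,0,0],[0,0,0],0.5],[[0,0,0],[0,0,0],0.5],[[0,0,0],[0,0,0],0.5],[[0,0,0],[0,0,0],0.5],[[0,0,0],[0,0,0],0.5]]'
```

```text
time: 11.18
tool_pos: [626.2, 22.4, 222.1]
tcp_rot: [3.142, 0.0, 0.243]
contact_force: [0.4, 0.1, 0.0]
grip_width: 68.8
finger_force: 0.0
time: 12.02
tool_pos: [553.6, -214.1, 250.1]
tcp_rot: [-3.141, 0.001, 0.242]
contact_force: [0.9, -0.1, 0.1]
grip_width: 69.1
finger_force: 0.0
time: 12.85
tool_pos: [517.5, -334.3, 250.5]
tcp_rot: [-3.142, -0.0, 0.244]
contact_force: [-0.2, 0.8, -0.5]
grip_width: 69.2
finger_force: 0.0
```

```bash
python3 -m pendant '[[[-0.04,-0.05,-0.5],[0,0,0],0.5],[[0,0,-0.9],[0,0,0],0.5],[[0,0,-0.9],[0,0,0],0.5],[[0,0,-0.9],[0,0,0],0.5],[[0,0,-0.9],[0,0,0],0.5],[[0,0,-0.5],[0,0,0],0.5],[[0,0,-0.33],[0,0,0],0.5],[[0,0,0],[0,0,0],0.5],[[0,0,0],[0,0,0],0.5],[[0,0,0],[0,0,0],0.5]]'
python3 -m pendant '[[[0,0,0],[0,0,0],0.2],[[0,0,0],[0,0,0],0],[[0,0,0],[0,0,0],-0.1],[[0,0,0],[0,0,0],-0.2],[[0,0,0],[0,0,0],-1],[[0,0,0],[0,0,0],-1],[[0,0,0],[0,0,0],-1],[[0,0,0],[0,0,0],-1],[[0,0,0],[0,0,0],-1],[[0,0,0],[0,0,0],-1]]'
```

```text
time: 13.68
tool_pos: [516.6, -337.4, 103.9]
tcp_rot: [3.139, -0.002, 0.243]
contact_force: [1.4, 0.1, 0.4]
grip_width: 69.2
finger_force: 0.0
time: 14.52
tool_pos: [515.8, -336.8, 102.7]
tcp_rot: [-3.141, -0.0, 0.243]
contact_force: [-1.0, 2.6, 4.1]
grip_width: 37.4
finger_force: 29.9
```

```bash
cat > avg.py <<'E'
from h import *
v=[]
for i in range(5): v.append(np.r_[bot.get_obs()["tool_pos"],bot.get_obs()["contact_force"]]); bot.capture("top")
print(np.mean(v,0),np.std(v,0)[:3])
E
python3 avg.py
python3 -m pendant '[[[0,0,0.3],[0,0,0],-1],[[0,0,0.8],[0,0,0],-1],[[0,0,1],[0,0,0],-1],[[0,0,1],[0,0,0],-1],[[0,0,1],[0,0,0],-1],[[0,0,0.8],[0,0,0],-1],[[0.08,0.5,0],[0,0,0],-1],[[0.14,0.95,0],[0,0,0],-1],[[0.14,0.95,0],[0,0,0],-1],[[0.14,0.95,0],[0,0,0],-1]]'
```

```text
[ 515.8  -336.83  102.64   -0.7     3.35    4.56] [0.01 0.02 0.01]
time: 15.6
tool_pos: [530.1, -235.0, 247.8]
tcp_rot: [-3.14, 0.002, 0.242]
contact_force: [1.0, 0.4, -3.4]
grip_width: 37.5
finger_force: 29.9
```

```bash
python3 -m pendant '[[[0.14,0.95,0],[0,0,0],-1],[[0.14,0.95,0],[0,0,0],-1],[[0.14,0.95,0],[0,0,0],-1],[[0.14,0.95,0],[0,0,0],-1],[[0.14,0.95,0],[0,0,0],-1],[[0.14,0.95,0],[0,0,0],-1],[[0.14,0.95,0],[0,0,0],-1],[[0.14,0.95,0],[0,0,0],-1],[[0.14,0.5,0],[0,0,0],-1],[[0,0,0],[0,0,0],-1]]'
python3 -m pendant '[[[0,0,-0.4],[0,0,0],-1],[[0,0,-0.7],[0,0,0],-1],[[0,0,-0.8],[0,0,0],-1],[[0,0,-0.8],[0,0,0],-1],[[0,0,-0.8],[0,0,0],-1],[[0,0,-0.6],[0,0,0],-1],[[0,0,-0.4],[0,0,0],-1],[[0,0,-0.2],[0,0,0],-1],[[0,0,0],[0,0,0],-1],[[0,0,0],[0,0,0],-1]]'
python3 avg.py
```

```text
time: 16.43
tool_pos: [568.2, 10.3, 247.9]
tcp_rot: [-3.14, 0.002, 0.246]
contact_force: [0.0, 1.1, -3.6]
grip_width: 37.6
finger_force: 29.9
time: 17.27
tool_pos: [568.5, 6.3, 108.3]
tcp_rot: [3.141, 0.0, 0.242]
contact_force: [0.6, -0.0, -3.0]
grip_width: 37.8
finger_force: 29.9
[568.95   6.29 109.1    0.22  -0.08  -3.17] [0.27 0.05 0.43]
```

```bash
python3 -m pendant '[[[0,0,-0.06],[0,0,0],-1],[[0,0,-0.06],[0,0,0],-1],[[0,0,-0.06],[0,0,0],-1],[[0,0,-0.03],[0,0,0],-1],[[0,0,-0.02],[0,0,0],-1],[[0,0,0],[0,0,0],-1],[[0,0,0],[0,0,0],-1],[[0,0,0],[0,0,0],-1],[[0,0,0],[0,0,0],-1],[[0,0,0],[0,0,0],-1]]'
python3 -m pendant '[[[0,0,-0.02],[0,0,0],-1],[[0,0,0],[0,0,0],-1],[[0,0,0],[0,0,0],-1],[[0,0,0],[0,0,0],-1],[[0,0,-0.02],[0,0,0],-1],[[0,0,0],[0,0,0],-1],[[0,0,0],[0,0,0],-1],[[0,0,0],[0,0,0],-1],[[0,0,0],[0,0,0],-1],[[0,0,0],[0,0,0],-1]]'
```

```text
time: 18.35
tool_pos: [568.6, 6.5, 101.6]
tcp_rot: [3.141, -0.0, 0.243]
contact_force: [0.1, -1.0, -2.5]
grip_width: 37.8
finger_force: 29.9
time: 19.18
tool_pos: [568.8, 6.5, 100.7]
tcp_rot: [3.141, -0.001, 0.243]
contact_force: [-0.1, 0.5, 2.0]
grip_width: 37.3
finger_force: 29.9
```

```bash
python3 avg.py; python3 -m pendant '[[[0,0,0],[0,0,0],-0.1],[[0,0,0],[0,0,0],0],[[0,0,0],[0,0,0],0.2],[[0,0,0],[0,0,0],0.5],[[0,0,0],[0,0,0],0.5],[[0,0,0.3],[0,0,0],0.5],[[0,0,0.8],[0,0,0],0.5],[[0,0,0.9],[0,0,0],0.5],[[0,0,1],[0,0,0],0.5],[[0,0,1],[0,0,0],0.5]]'
python3 -m pendant '[[[0,0,0.8],[0,0,0],0.5],[[-0.14,-0.47,0.2],[0,0,0],0.5],[[-0.27,-0.94,0],[0,0,0],0.5],[[-0.27,-0.94,0],[0,0,0],0.5],[[-0.27,-0.94,0],[0,0,0],0.5],[[-0.27,-0.94,0],[0,0,0],0.5],[[-0.27,-0.94,0],[0,0,0],0.5],[[-0.27,-0.94,0],[0,0,0],0.5],[[-0.27,-0.94,0],[0,0,0],0.5],[[-0.27,-0.94,0],[0,0,0],0.5]]'
python3 -m pendant '[[[-0.17,-0.47,0],[0,0,0],0.5],[[0,0,0],[0,0,0],0.5],[[0,0,0],[0,0,0],0.5],[[0,0,0],[0,0,0],0.5],[[0,0,0],[0,0,0],0.5],[[0,0,0],[0,0,0],0.5],[[0,0,0],[0,0,0],0.5],[[0,0,0],[0,0,0],0.5],[[0,0,0],[0,0,0],0.5],[[0,0,0],[0,0,0],0.5]]'
python3 - <<'E'
from h import *
t=bot.capture("wrist");cv2.imwrite("pics/w4.png",t)
E
```

```text
[568.75   6.51 100.68  -0.69   0.57   3.14] [0.01 0.01 0.01]
time: 20.27
tool_pos: [568.3, 6.5, 222.1]
tcp_rot: [3.142, 0.0, 0.243]
contact_force: [-0.1, -0.3, -0.0]
grip_width: 68.7
finger_force: 0.0
time: 21.1
tool_pos: [498.9, -234.6, 251.2]
tcp_rot: [3.141, -0.001, 0.243]
contact_force: [0.7, 0.2, -0.0]
grip_width: 68.8
finger_force: 0.0
time: 21.93
tool_pos: [494.6, -247.1, 250.3]
tcp_rot: [3.141, 0.0, 0.243]
contact_force: [0.3, 0.5, -0.2]
grip_width: 68.8
finger_force: 0.0
```

View pics/w4.png

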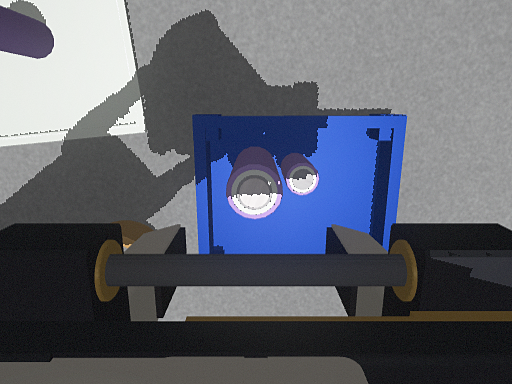

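The wide cell at (254,191) is centred between the jaws and the short one stands at (302,180). I'll grip the wide one.

```bash
python3 -m pendant '[[[0,-0.02,-0.5],[0,0,0],0.5],[[0,0,-0.9],[0,0,0],0.5],[[0,0,-0.9],[0,0,0],0.5],[[0,0,-0.9],[0,0,0],0.5],[[0,0,-0.9],[0,0,0],0.5],[[0,0,-0.5],[0,0,0],0.5],[[0,0,-0.3],[0,0,0],0.5],[[0,0,0],[0,0,0],0.5],[[0,0,0],[0,0,0],0.5],[[0,0,0],[0,0,0],0.5]]'
python3 -m pendant '[[[0,0,0],[0,0,0],0.3],[[0,0,0],[0,0,0],0.2],[[0,0,0],[0,0,0],0.1],[[0,0,0],[0,0,0],0],[[0,0,0],[0,0,0],-1],[[0,0,0],[0,0,0],-1],[[0,0,0],[0,0,0],-1],[[0,0,0],[0,0,0],-1],[[0,0,0],[0,0,0],-1],[[0,0,0],[0,0,0],-1]]'
python3 avg.py
```

```text
time: 22.82
tool_pos: [495.2, -248.4, 104.6]
tcp_rot: [3.14, -0.002, 0.243]
contact_force: [-0.2, -0.3, -0.4]
grip_width: 68.7
finger_force: 0.0
time: 23.65
tool_pos: [494.5, -247.8, 103.6]
tcp_rot: [-3.142, -0.0, 0.243]
contact_force: [0.1, 3.1, 5.7]
grip_width: 45.9
finger_force: 29.9
[ 494.55 -247.76  103.63   -0.72    3.06    5.32] [0.01 0.01 0.01]
```

```bash
python3 -m pendant '[[[0,0,0.3],[0,0,0],-1],[[0,0,0.8],[0,0,0],-1],[[0,0,1],[0,0,0],-1],[[0,0,1],[0,0,0],-1],[[0,0,1],[0,0,0],-1],[[0,0,0.8],[0,0,0],-1],[[0.03,0.5,0],[0,0,0],-1],[[0.06,0.9,0],[0,0,0],-1],[[0.06,0.9,0],[0,0,0],-1],[[0.06,0.9,0],[0,0,0],-1]]'
python3 -m pendant '[[[0.06,0.9,0],[0,0,0],-1],[[0.06,0.9,0],[0,0,0],-1],[[0.06,0.9,0],[0,0,0],-1],[[0.06,0.9,0],[0,0,0],-1],[[0.06,0.8,0],[0,0,0],-1],[[0.02,0.4,0],[0,0,0],-1],[[0,0,0],[0,0,0],-1],[[0,0,0],[0,0,0],-1],[[0,0,0],[0,0,0],-1],[[0,0,0],[0,0,0],-1]]'
python3 -m pendant '[[[0,0,-0.4],[0,0,0],-1],[[0,0,-0.7],[0,0,0],-1],[[0,0,-0.8],[0,0,0],-1],[[0,0,-0.8],[0,0,0],-1],[[0,0,-0.8],[0,0,0],-1],[[0,0,-0.6],[0,0,0],-1],[[0,0,-0.4],[0,0,0],-1],[[0,0,-0.2],[0,0,0],-1],[[0,0,0],[0,0,0],-1],[[0,0,0],[0,0,0],-1]]'
python3 avg.py
```

```text
time: 24.73
tool_pos: [499.8, -150.3, 248.8]
tcp_rot: [-3.14, 0.002, 0.242]
contact_force: [-0.4, 0.7, -4.3]
grip_width: 45.7
finger_force: 29.9
time: 25.57
tool_pos: [510.2, -9.0, 250.0]
tcp_rot: [3.141, 0.001, 0.241]
contact_force: [0.9, 0.8, -4.6]
grip_width: 45.3
finger_force: 29.9
time: 26.4
tool_pos: [510.7, -8.5, 109.7]
tcp_rot: [3.141, -0.0, 0.242]
contact_force: [0.4, -0.2, -3.1]
grip_width: 45.8
finger_force: 29.9
[510.99  -8.35 110.18   0.43   0.    -3.87] [0.14 0.15 0.25]
```

Contact is expected at z ≈ 101.6.

```bash
python3 -m pendant '[[[0,0,-0.06],[0,0,0],-1],[[0,0,-0.06],[0,0,0],-1],[[0,0,-0.06],[0,0,0],-1],[[0,0,-0.03],[0,0,0],-1],[[0,0,-0.03],[0,0,0],-1],[[0,0,0],[0,0,0],-1],[[0,0,0],[0,0,0],-1],[[0,0,0],[0,0,0],-1],[[0,0,0],[0,0,0],-1],[[0,0,0],[0,0,0],-1]]'
python3 -m pendant '[[[0,0,-0.02],[0,0,0],-1],[[0,0,0],[0,0,0],-1],[[0,0,0],[0,0,0],-1],[[0,0,0],[0,0,0],-1],[[0,0,-0.02],[0,0,0],-1],[[0,0,0],[0,0,0],-1],[[0,0,0],[0,0,0],-1],[[0,0,0],[0,0,0],-1],[[0,0,0],[0,0,0],-1],[[0,0,0],[0,0,0],-1]]'
```

```text
time: 27.48
tool_pos: [510.4, -7.9, 102.2]
tcp_rot: [3.141, -0.0, 0.243]
contact_force: [-0.4, -0.5, -4.3]
grip_width: 45.3
finger_force: 29.9
time: 28.32
tool_pos: [510.7, -7.9, 101.6]
tcp_rot: [3.141, -0.001, 0.243]
contact_force: [-1.9, 1.1, 6.4]
grip_width: 45.8
finger_force: 29.9
```

```bash
python3 avg.py; python3 -m pendant '[[[0,0,0],[0,0,0],0.1],[[0,0,0],[0,0,0],0.2],[[0,0,0],[0,0,0],0.4],[[0,0,0],[0,0,0],0.5],[[0,0,0],[0,0,0],0.5],[[0,0,0.3],[0,0,0],0.5],[[0,0,0.8],[0,0,0],0.5],[[0,0,0.9],[0,0,0],0.5],[[0,0,1],[0,0,0],0.5],[[0,-0.1,0.8],[0,0,0],0.5]]'
python3 -m pendant '[[[-0.01,-0.5,0],[0,0,0],0.5],[[-0.02,-0.9,0],[0,0,0],0.5],[[-0.02,-0.9,0],[0,0,0],0.5],[[-0.02,-0.9,0],[0,0,0],0.5],[[-0.02,-0.9,0],[0,0,0],0.5],[[-0.02,-0.9,0],[0,0,0],0.5],[[-0.02,-0.9,0],[0,0,0],0.5],[[-0.02,-0.9,0],[0,0,0],0.5],[[-0.02,-0.9,0],[0,0,0],0.5],[[-0.01,-0.9,0],[0,0,0],0.5]]'
python3 -m pendant '[[[0,-0.5,0],[0,0,0],0.5],[[0,-0.28,0],[0,0,0],0.5],[[0,0,0],[0,0,0],0.5],[[0,0,0],[0,0,0],0.5],[[0,0,0],[0,0,0],0.5],[[0,0,0],[0,0,0],0.5],[[0,0,0],[0,0,0],0.5],[[0,0,0],[0,0,0],0.5],[[0,0,0],[0,0,0],0.5],[[0,0,0],[0,0,0],0.5]]'
python3 avg.py
python3 - <<'E'
from h import *
p=bot.camera_params("wrist")
t=bot.capture("wrist");cv2.imwrite("pics/w5.png",t)
print(proj(p,[505.3,-292.3,75]))
E
```

```text
[510.73  -7.87 101.62  -1.56   1.03   5.96] [0.01 0.01 0.01]
time: 29.4
tool_pos: [510.6, -10.7, 217.6]
tcp_rot: [3.141, -0.002, 0.243]
contact_force: [1.0, -0.1, 0.2]
grip_width: 68.6
finger_force: 0.0
time: 30.23
tool_pos: [504.7, -270.3, 215.7]
tcp_rot: [3.141, -0.0, 0.242]
contact_force: [1.3, -0.1, 0.9]
grip_width: 69.3
finger_force: 0.0
time: 31.07
tool_pos: [505.0, -292.1, 215.0]
tcp_rot: [3.141, -0.0, 0.243]
contact_force: [-0.5, -0.4, 0.2]
grip_width: 69.1
finger_force: 0.0
[ 505.01 -292.22  214.96   -0.2    -0.22    0.08] [0.02 0.1  0.03]
(np.float64(253.38766293945727), np.float64(186.6934985128633))
```

View pics/w5.png

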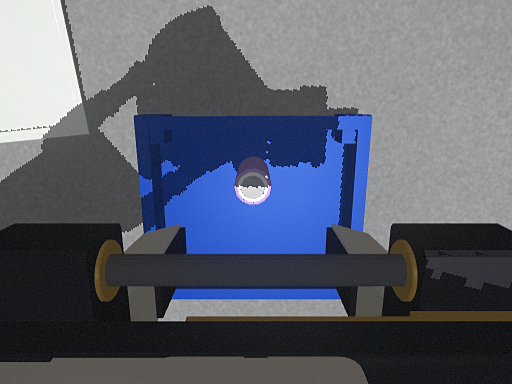

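The short cell's top is at (253,187), as predicted. I'll descend, grip and lift.

```bash
python3 -m pendant '[[[0.01,0,-0.5],[0,0,0],0.5],[[0,0,-0.9],[0,0,0],0.5],[[0,0,-0.9],[0,0,0],0.5],[[0,0,-0.9],[0,0,0],0.5],[[0,0,-0.9],[0,0,0],0.5],[[0,0,-0.7],[0,0,0],0.5],[[0,0,-0.4],[0,0,0],0.5],[[0,0,0],[0,0,0],0.5],[[0,0,0],[0,0,0],0.5],[[0,0,0],[0,0,0],0.5]]'
python3 -m pendant '[[[0,0,0],[0,0,0],0.1],[[0,0,0],[0,0,0],-0.1],[[0,0,0],[0,0,0],-0.2],[[0,0,0],[0,0,0],-0.3],[[0,0,0],[0,0,0],-1],[[0,0,0],[0,0,0],-1],[[0,0,0],[0,0,0],-1],[[0,0,0],[0,0,0],-1],[[0,0,0],[0,0,0],-1],[[0,0,0],[0,0,0],-1]]'
python3 avg.py
```

```text
time: 32.2
tool_pos: [505.9, -292.8, 60.0]
tcp_rot: [3.14, -0.001, 0.243]
contact_force: [0.2, 0.2, 0.3]
grip_width: 68.7
finger_force: 0.0
time: 33.03
tool_pos: [505.3, -292.2, 59.1]
tcp_rot: [-3.142, -0.0, 0.243]
contact_force: [-0.7, 2.1, 2.0]
grip_width: 31.6
finger_force: 29.9
[ 505.27 -292.22   59.04   -0.51    1.75    2.64] [0.01 0.01 0.01]
```

```bash
python3 -m pendant '[[[0,0,0.3],[0,0,0],-1],[[0,0,0.8],[0,0,0],-1],[[0,0,1],[0,0,0],-1],[[0,0,1],[0,0,0],-1],[[0,0,1],[0,0,0],-1],[[0,0,0.9],[0,0,0],-1],[[0,0,0.4],[0,0,0],-1],[[-0.05,0.5,0],[0,0,0],-1],[[-0.09,0.9,0],[0,0,0],-1],[[-0.09,0.9,0],[0,0,0],-1]]'
python3 -m pendant '[[[-0.09,0.9,0],[0,0,0],-1],[[-0.09,0.9,0],[0,0,0],-1],[[-0.09,0.9,0],[0,0,0],-1],[[-0.09,0.9,0],[0,0,0],-1],[[-0.09,0.9,0],[0,0,0],-1],[[-0.09,0.9,0],[0,0,0],-1],[[-0.09,0.9,0],[0,0,0],-1],[[-0.09,0.9,0],[0,0,0],-1],[[-0.09,0.9,0],[0,0,0],-1],[[-0.09,0.9,0],[0,0,0],-1]]'
python3 -m pendant '[[[-0.09,0.9,0],[0,0,0],-1],[[-0.09,0.9,0],[0,0,0],-1],[[-0.09,0.9,0],[0,0,0],-1],[[-0.09,0.9,0],[0,0,0],-1],[[-0.09,0.9,0],[0,0,0],-1],[[-0.09,0.9,0],[0,0,0],-1],[[0,0.5,0],[0,0,0],-1],[[0,0,0],[0,0,0],-1],[[0,0,0],[0,0,0],-1],[[0,0,0],[0,0,0],-1]]'
python3 - <<'E'
from h import *
import pickle
p=bot.camera_params("wrist");t=bot.capture("wrist");cv2.imwrite("pics/d1.png",t);pickle.dump(p,open("d1.pkl","wb"))
E
python3 -m pendant '[[[0,0.5,0],[0,0,0],-1],[[0,0.5,0],[0,0,0],-1],[[0,0.5,0],[0,0,0],-1],[[0,0.2,0],[0,0,0],-1],[[0,0,0],[0,0,0],-1],[[0,0,0],[0,0,0],-1],[[0,0,0],[0,0,0],-1],[[0,0,0],[0,0,0],-1],[[0,0,0],[0,0,0],-1],[[0,0,0],[0,0,0],-1]]'
python3 - <<'E'
from h import *
import pickle
p=bot.camera_params("wrist");t=bot.capture("wrist");cv2.imwrite("pics/d2.png",t);pickle.dump(p,open("d2.pkl","wb"))
b=pickle.load(open("d1.pkl","rb"))
C=[]
for q,n in((b,"d1"),(p,"d2")):
    im=cv2.imread(f"pics/{n}.png")[:260].astype(int)
    m=((im[...,2]>100)&(im[...,2]-im[...,0]>50)&(im[...,1]-im[...,0]<60)).astype(np.uint8)
    k,l,s,c=cv2.connectedComponentsWithStats(m);o=np.argsort(-s[1:,4])[:2]+1
    print(n,s[o],c[o]);i=o[0];uv=s[i,:2]+(s[i,2:4]-1)/2;C.append((q,uv));print(onz(q,uv,12))
print(tri(C))
E
```

```text
time: 34.12
tool_pos: [498.0, -223.3, 221.3]
tcp_rot: [3.141, -0.0, 0.241]
contact_force: [0.8, 0.5, -1.0]
grip_width: 32.0
finger_force: 29.8
time: 34.95
tool_pos: [471.0, 47.8, 221.3]
tcp_rot: [3.141, -0.0, 0.242]
contact_force: [0.5, -1.0, -0.8]
grip_width: 31.4
finger_force: 29.8
time: 35.78
tool_pos: [455.2, 222.9, 221.0]
tcp_rot: [3.141, 0.0, 0.242]
contact_force: [0.1, 0.1, -0.5]
grip_width: 31.7
finger_force: 29.9
time: 36.67
tool_pos: [455.3, 274.2, 221.0]
tcp_rot: [3.141, -0.0, 0.242]
contact_force: [-0.2, 0.4, -1.9]
grip_width: 31.3
finger_force: 29.9
d1 [[ 183   68   46   49 1509]
 [ 193   97    1    1    1]] [[206.24  90.79]
 [193.    97.  ]]
[520.77 287.62  12.  ]
d2 [[ 235   82   45   47 1670]
 [ 333  255    1    1    1]] [[257.12 105.  ]
 [333.   255.  ]]
[521.08 287.08  12.  ]
(array([520.92, 287.09,  15.67]), [np.float64(0.15459438698130443), np.float64(0.15459438698138536)])
```

View pics/d2.png

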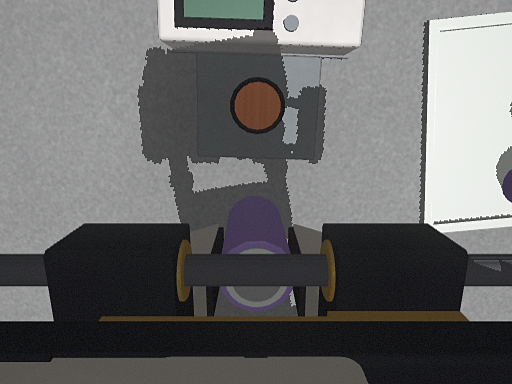

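Dish centre is at (521,287), z ≈ 15.7, consistent in both views; in the second it shows at (257,105). I'll move over it and lower to just above contact (expected TCP z ≈ 66).

```bash
python3 -m pendant '[[[0.4,0.08,0],[0,0,0],-1],[[0.6,0.12,0],[0,0,0],-1],[[0.6,0.12,0],[0,0,0],-1],[[0.4,0.08,0],[0,0,0],-1],[[0.19,0.03,0],[0,0,0],-1],[[0,0,0],[0,0,0],-1],[[0,0,0],[0,0,0],-1],[[0,0,0],[0,0,0],-1],[[0,0,0],[0,0,0],-1],[[0,0,0],[0,0,0],-1]]'
python3 -m pendant '[[[0,0,-0.4],[0,0,0],-1],[[0,0,-0.7],[0,0,0],-1],[[0,0,-0.8],[0,0,0],-1],[[0,0,-0.8],[0,0,0],-1],[[0,0,-0.7],[0,0,0],-1],[[0,0,-0.5],[0,0,0],-1],[[0,0,-0.3],[0,0,0],-1],[[0,0,-0.3],[0,0,0],-1],[[0,0,0],[0,0,0],-1],[[0,0,0],[0,0,0],-1]]'
python3 avg.py
```

```text
time: 37.55
tool_pos: [520.3, 287.6, 221.2]
tcp_rot: [3.142, -0.0, 0.243]
contact_force: [-0.6, 0.8, -2.2]
grip_width: 31.7
finger_force: 29.9
time: 38.38
tool_pos: [521.1, 287.7, 86.3]
tcp_rot: [3.142, -0.0, 0.243]
contact_force: [-0.1, -0.1, -1.2]
grip_width: 31.7
finger_force: 29.9
[521.39 287.8   86.87   0.1   -0.    -1.28] [0.17 0.06 0.29]
```

```bash
python3 -m pendant '[[[-0.01,-0.02,-0.2],[0,0,0],-1],[[0,0,-0.2],[0,0,0],-1],[[0,0,-0.1],[0,0,0],-1],[[0,0,-0.08],[0,0,0],-1],[[0,0,-0.05],[0,0,0],-1],[[0,0,-0.03],[0,0,0],-1],[[0,0,0],[0,0,0],-1],[[0,0,0],[0,0,0],-1],[[0,0,0],[0,0,0],-1],[[0,0,0],[0,0,0],-1]]'
python3 -m pendant '[[[0,0,-0.02],[0,0,0],-1],[[0,0,0],[0,0,0],-1],[[0,0,0],[0,0,0],-1],[[0,0,0],[0,0,0],-1],[[0,0,0],[0,0,0],-1],[[0,0,0],[0,0,0],-1],[[0,0,0],[0,0,0],-1],[[0,0,0],[0,0,0],-1],[[0,0,0],[0,0,0],-1],[[0,0,0],[0,0,0],-1]]'
```

```text
time: 39.47
tool_pos: [520.6, 287.0, 66.2]
tcp_rot: [3.142, -0.0, 0.243]
contact_force: [0.1, -0.6, -1.6]
grip_width: 31.6
finger_force: 29.8
time: 40.3
tool_pos: [520.8, 287.1, 66.0]
tcp_rot: [3.142, -0.001, 0.243]
contact_force: [-1.6, 0.1, 5.2]
grip_width: 31.6
finger_force: 29.9
```

Standing on the dish at exactly the expected height. I'll release, rise, back off and look.

```bash
python3 -m pendant '[[[0,0,0],[0,0,0],-0.2],[[0,0,0],[0,0,0],-0.1],[[0,0,0],[0,0,0],0.2],[[0,0,0],[0,0,0],0.5],[[0,0,0],[0,0,0],0.5],[[0,0,0.3],[0,0,0],0.5],[[0,0,0.8],[0,0,0],0.5],[[0,0,0.9],[0,0,0],0.5],[[0,0,1],[0,0,0],0.5],[[0,0,1],[0,0,0],0.5]]'
python3 -m pendant '[[[0,0,1],[0,0,0],0.5],[[0,0,0.8],[0,0,0],0.5],[[-0.3,-0.3,0.34],[0,0,0],0.5],[[-0.6,-0.6,0],[0,0,0],0.5],[[-0.6,-0.6,0],[0,0,0],0.5],[[-0.3,-0.3,0],[0,0,0],0.5],[[0,0,0],[0,0,0],0.5],[[0,0,0],[0,0,0],0.5],[[0,0,0],[0,0,0],0.5],[[0,0,0],[0,0,0],0.5]]'
python3 - <<'E'
from h import *
p=bot.camera_params("wrist")
t=bot.capture("wrist");cv2.imwrite("pics/d3.png",t)
print(bot.get_obs()["tool_pos"],proj(p,[521,287,82]),proj(p,[521,287,12]))
E
```

```text
time: 41.13
tool_pos: [520.3, 286.8, 187.3]
tcp_rot: [3.141, 0.0, 0.243]
contact_force: [0.7, 0.6, 0.9]
grip_width: 68.7
finger_force: 0.0
time: 41.97
tool_pos: [467.2, 233.5, 249.8]
tcp_rot: [-3.142, -0.001, 0.243]
contact_force: [-0.1, 0.2, -0.0]
grip_width: 68.8
finger_force: 0.0
[467.13 233.48 249.62] (np.float64(208.8899474610025), np.float64(107.36423063418466)) (np.float64(217.45840075054798), np.float64(106.92916443068331))
```

View pics/d3.png

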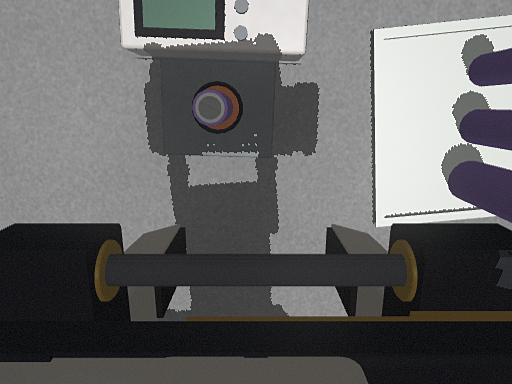

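The short cell stands inside the rim at (209,107), with the dish at (217,107), and the three tall cells stand on the tray. Now I'll return the wide one, regrasping at (510.7,-7.9,101.6).

```bash
python3 -m pendant '[[[0.1,-0.45,0],[0,0,0],0.5],[[0.16,-0.9,0],[0,0,0],0.5],[[0.16,-0.9,0],[0,0,0],0.5],[[0.16,-0.9,0],[0,0,0],0.5],[[0.16,-0.9,0],[0,0,0],0.5],[[0.16,-0.9,0],[0,0,0],0.5],[[0.16,-0.9,0],[0,0,0],0.5],[[0.16,-0.9,0],[0,0,0],0.5],[[0.16,-0.9,0],[0,0,0],0.5],[[0.07,-0.4,0],[0,0,0],0.5]]'
python3 -m pendant '[[[0,0,0],[0,0,0],0.5],[[0,0,0],[0,0,0],0.5],[[0,0,0],[0,0,0],0.5],[[0,0,0],[0,0,0],0.5],[[0,0,0],[0,0,0],0.5],[[0,0,0],[0,0,0],0.5],[[0,0,0],[0,0,0],0.5],[[0,0,0],[0,0,0],0.5],[[0,0,0],[0,0,0],0.5],[[0,0,0],[0,0,0],0.5]]'
python3 avg.py
```

```text
time: 42.85
tool_pos: [511.0, -11.2, 249.4]
tcp_rot: [3.141, 0.0, 0.241]
contact_force: [0.5, -0.2, -0.0]
grip_width: 68.8
finger_force: 0.0
time: 43.68
tool_pos: [510.1, -8.5, 249.8]
tcp_rot: [3.142, -0.0, 0.243]
contact_force: [-0.3, 0.5, 0.7]
grip_width: 68.7
finger_force: 0.0
[510.06  -8.53 249.75  -0.2    0.35   0.38] [0.01 0.04 0.02]
```

```bash
python3 -m pendant '[[[0.02,0.02,-0.5],[0,0,0],0.5],[[0,0,-0.9],[0,0,0],0.5],[[0,0,-0.9],[0,0,0],0.5],[[0,0,-0.9],[0,0,0],0.5],[[0,0,-0.9],[0,0,0],0.5],[[0,0,-0.5],[0,0,0],0.5],[[0,0,-0.33],[0,0,0],0.5],[[0,0,0],[0,0,0],0.5],[[0,0,0],[0,0,0],0.5],[[0,0,0],[0,0,0],0.5]]'
python3 avg.py;python3 avg.py
```

```text
time: 44.77
tool_pos: [511.5, -8.1, 103.0]
tcp_rot: [3.141, -0.002, 0.243]
contact_force: [0.6, -0.3, -0.6]
grip_width: 68.4
finger_force: 0.0
[511.44  -8.04 102.99   0.34  -0.1   -0.34] [0.13 0.03 0.12]
[510.88  -7.95 102.3   -0.4    0.15  -0.39] [0.13 0.01 0.2 ]
```

```bash
python3 -m pendant '[[[0,0,0],[0,0,0],0.3],[[0,0,0],[0,0,0],0.2],[[0,0,0],[0,0,0],0.1],[[0,0,0],[0,0,0],0],[[0,0,0],[0,0,0],-1],[[0,0,0],[0,0,0],-1],[[0,0,0],[0,0,0],-1],[[0,0,0],[0,0,0],-1],[[0,0,0],[0,0,0],-1],[[0,0,0],[0,0,0],-1]]'
python3 avg.py
python3 -m pendant '[[[0,0,0.3],[0,0,0],-1],[[0,0,0.8],[0,0,0],-1],[[0,0,1],[0,0,0],-1],[[0,0,1],[0,0,0],-1],[[0,0,1],[0,0,0],-1],[[0,0,0.8],[0,0,0],-1],[[-0.02,-0.5,0],[0,0,0],-1],[[-0.06,-0.9,0],[0,0,0],-1],[[-0.06,-0.9,0],[0,0,0],-1],[[-0.06,-0.9,0],[0,0,0],-1]]'
python3 -m pendant '[[[-0.06,-0.9,0],[0,0,0],-1],[[-0.06,-0.9,0],[0,0,0],-1],[[-0.06,-0.9,0],[0,0,0],-1],[[-0.06,-0.9,0],[0,0,0],-1],[[-0.06,-0.8,0],[0,0,0],-1],[[-0.04,-0.4,0],[0,0,0],-1],[[0,0,0],[0,0,0],-1],[[0,0,0],[0,0,0],-1],[[0,0,0],[0,0,0],-1],[[0,0,0],[0,0,0],-1]]'
python3 avg.py
```

```text
time: 46.1
tool_pos: [510.6, -7.8, 101.8]
tcp_rot: [-3.142, 0.0, 0.243]
contact_force: [0.5, 0.6, -0.4]
grip_width: 45.6
finger_force: 30.0
[510.6   -7.85 101.78  -0.19   1.    -0.77] [0.01 0.01 0.01]
time: 47.18
tool_pos: [504.1, -104.8, 249.2]
tcp_rot: [3.141, 0.001, 0.244]
contact_force: [0.2, -0.0, -4.1]
grip_width: 45.4
finger_force: 30.0
time: 48.02
tool_pos: [494.6, -246.6, 248.9]
tcp_rot: [-3.141, 0.0, 0.244]
contact_force: [0.3, 1.1, -3.9]
grip_width: 45.7
finger_force: 30.0
[ 494.64 -246.87  248.98   -0.22   -0.01   -3.88] [0.04 0.19 0.03]
```

```bash
python3 -m pendant '[[[0,-0.02,-0.4],[0,0,0],-1],[[0,0,-0.7],[0,0,0],-1],[[0,0,-0.8],[0,0,0],-1],[[0,0,-0.8],[0,0,0],-1],[[0,0,-0.8],[0,0,0],-1],[[0,0,-0.6],[0,0,0],-1],[[0,0,-0.3],[0,0,0],-1],[[0,0,-0.2],[0,0,0],-1],[[0,0,0],[0,0,0],-1],[[0,0,0],[0,0,0],-1]]'
python3 avg.py;python3 avg.py
```

```text
time: 49.1
tool_pos: [495.0, -248.8, 111.6]
tcp_rot: [3.141, -0.001, 0.243]
contact_force: [-0.5, -0.5, -4.1]
grip_width: 45.8
finger_force: 30.0
[ 495.11 -248.91  111.97   -0.15    0.18   -4.23] [0.08 0.07 0.18]
[ 494.68 -248.69  111.42    0.17    0.36   -3.87] [0.12 0.08 0.23]
```

```bash
python3 -m pendant '[[[0,0.03,-0.06],[0,0,0],-1],[[0,0,-0.06],[0,0,0],-1],[[0,0,-0.05],[0,0,0],-1],[[0,0,-0.03],[0,0,0],-1],[[0,0,0],[0,0,0],-1],[[0,0,0],[0,0,0],-1],[[0,0,0],[0,0,0],-1],[[0,0,0],[0,0,0],-1],[[0,0,0],[0,0,0],-1],[[0,0,0],[0,0,0],-1]]'
python3 avg.py
```

```text
time: 50.43
tool_pos: [494.5, -247.7, 104.9]
tcp_rot: [3.141, -0.0, 0.243]
contact_force: [0.5, 0.2, -4.5]
grip_width: 45.7
finger_force: 30.0
[ 494.49 -247.65  104.88   -0.03    0.16   -4.46] [0.01 0.01 0.02]
```

```bash
python3 -m pendant '[[[0,0,-0.02],[0,0,0],-1],[[0,0,0],[0,0,0],-1],[[0,0,0],[0,0,0],-1],[[0,0,0],[0,0,0],-1],[[0,0,-0.02],[0,0,0],-1],[[0,0,0],[0,0,0],-1],[[0,0,0],[0,0,0],-1],[[0,0,0],[0,0,0],-1],[[0,0,0],[0,0,0],-1],[[0,0,0],[0,0,0],-1]]'
python3 avg.py
```

```text
time: 51.52
tool_pos: [494.6, -247.7, 103.8]
tcp_rot: [3.141, -0.0, 0.243]
contact_force: [-0.1, 0.9, -1.3]
grip_width: 45.6
finger_force: 30.0
[ 494.57 -247.68  103.8    -0.06    0.52   -1.06] [0.01 0.01 0.01]
```

```bash
python3 -m pendant '[[[0,0,-0.01],[0,0,0],-1],[[0,0,0],[0,0,0],-1],[[0,0,0],[0,0,0],0.1],[[0,0,0],[0,0,0],0.2],[[0,0,0],[0,0,0],0.5],[[0,0,0],[0,0,0],0.5],[[0,0,0.3],[0,0,0],0.5],[[0,0,0.8],[0,0,0],0.5],[[0,0,0.9],[0,0,0],0.5],[[0,0,1],[0,0,0],0.5]]'
python3 -m pendant '[[[0,0,1],[0,0,0],0.5],[[0,0,0.7],[0,0,0],0.5],[[0.14,0.47,0.2],[0,0,0],0.5],[[0.27,0.94,0],[0,0,0],0.5],[[0.27,0.94,0],[0,0,0],0.5],[[0.27,0.94,0],[0,0,0],0.5],[[0.27,0.94,0],[0,0,0],0.5],[[0.27,0.94,0],[0,0,0],0.5],[[0.27,0.94,0],[0,0,0],0.5],[[0.27,0.94,0],[0,0,0],0.5]]'
python3 -m pendant '[[[0.27,0.94,0],[0,0,0],0.5],[[0.17,0.48,0],[0,0,0],0.5],[[0,0,0],[0,0,0],0.5],[[0,0,0],[0,0,0],0.5],[[0,0,0],[0,0,0],0.5],[[0,0,0],[0,0,0],0.5],[[0,0,0],[0,0,0],0.5],[[0,0,0],[0,0,0],0.5],[[0,0,0],[0,0,0],0.5],[[0,0,0],[0,0,0],0.5]]'
python3 avg.py
```

```text
time: 52.6
tool_pos: [494.0, -247.4, 194.2]
tcp_rot: [-3.14, 0.001, 0.243]
contact_force: [0.5, -0.9, -0.3]
grip_width: 68.9
finger_force: 0.0
time: 53.43
tool_pos: [555.6, -34.7, 251.2]
tcp_rot: [3.141, -0.001, 0.242]
contact_force: [0.5, -0.5, 0.4]
grip_width: 68.7
finger_force: 0.0
time: 54.27
tool_pos: [568.5, 6.0, 250.4]
tcp_rot: [3.141, -0.0, 0.242]
contact_force: [-0.1, 0.2, 1.0]
grip_width: 69.0
finger_force: 0.0
[568.54   6.24 250.35   0.03  -0.33   0.4 ] [0.01 0.13 0.03]
```

```bash
python3 -m pendant '[[[0,0,-0.5],[0,0,0],0.5],[[0,0,-0.9],[0,0,0],0.5],[[0,0,-0.9],[0,0,0],0.5],[[0,0,-0.9],[0,0,0],0.5],[[0,0,-0.9],[0,0,0],0.5],[[0,0,-0.5],[0,0,0],0.5],[[0,0,-0.38],[0,0,0],0.5],[[0,0,0],[0,0,0],0.5],[[0,0,0],[0,0,0],0.5],[[0,0,0],[0,0,0],0.5]]'
python3 -m pendant '[[[0,0,0],[0,0,0],0.3],[[0,0,0],[0,0,0],0.2],[[0,0,0],[0,0,0],0],[[0,0,0],[0,0,0],-0.1],[[0,0,0],[0,0,0],-1],[[0,0,0],[0,0,0],-1],[[0,0,0],[0,0,0],-1],[[0,0,0],[0,0,0],-1],[[0,0,0],[0,0,0],-1],[[0,0,0],[0,0,0],-1]]'
python3 avg.py
```

```text
time: 55.35
tool_pos: [569.2, 6.4, 101.9]
tcp_rot: [3.141, -0.001, 0.243]
contact_force: [0.2, -0.6, 0.2]
grip_width: 68.7
finger_force: 0.0
time: 56.18
tool_pos: [568.7, 6.5, 101.1]
tcp_rot: [3.141, -0.0, 0.243]
contact_force: [-1.2, 0.4, 3.7]
grip_width: 37.6
finger_force: 30.0
[568.67   6.51 101.12  -0.52   0.92   3.31] [0.01 0.01 0.01]
```

```bash
python3 -m pendant '[[[0,0,0.3],[0,0,0],-1],[[0,0,0.8],[0,0,0],-1],[[0,0,1],[0,0,0],-1],[[0,0,1],[0,0,0],-1],[[0,0,1],[0,0,0],-1],[[0,0,0.8],[0,0,0],-1],[[-0.08,-0.5,0],[0,0,0],-1],[[-0.14,-0.95,0],[0,0,0],-1],[[-0.14,-0.95,0],[0,0,0],-1],[[-0.14,-0.95,0],[0,0,0],-1]]'
python3 -m pendant '[[[-0.15,-0.95,0],[0,0,0],-1],[[-0.15,-0.95,0],[0,0,0],-1],[[-0.15,-0.95,0],[0,0,0],-1],[[-0.15,-0.95,0],[0,0,0],-1],[[-0.15,-0.95,0],[0,0,0],-1],[[-0.15,-0.95,0],[0,0,0],-1],[[-0.15,-0.95,0],[0,0,0],-1],[[-0.15,-0.95,0],[0,0,0],-1],[[-0.06,-0.49,0],[0,0,0],-1],[[0,0,0],[0,0,0],-1]]'
python3 avg.py
python3 avg.py
```

```text
time: 57.27
tool_pos: [552.7, -94.8, 247.7]
tcp_rot: [-3.141, 0.001, 0.244]
contact_force: [0.9, -0.0, -3.7]
grip_width: 37.6
finger_force: 30.0
time: 58.1
tool_pos: [514.5, -339.9, 247.0]
tcp_rot: [-3.141, 0.002, 0.239]
contact_force: [-0.0, -0.2, -3.0]
grip_width: 37.5
finger_force: 30.0
[ 515.28 -337.11  247.33    0.25   -0.02   -3.55] [0.51 1.59 0.26]
[ 516.09 -335.59  248.07    0.05   -0.05   -3.59] [0.04 0.2  0.1 ]
```

```bash
python3 -m pendant '[[[0,0,-0.4],[0,0,0],-1],[[0,0,-0.7],[0,0,0],-1],[[0,0,-0.8],[0,0,0],-1],[[0,0,-0.8],[0,0,0],-1],[[0,0,-0.8],[0,0,0],-1],[[0,0,-0.6],[0,0,0],-1],[[0,0,-0.3],[0,0,0],-1],[[0,0,-0.2],[0,0,0],-1],[[0,0,0],[0,0,0],-1],[[0,0,0],[0,0,0],-1]]'
python3 avg.py;python3 avg.py
```

```text
time: 59.43
tool_pos: [516.3, -337.0, 110.8]
tcp_rot: [3.14, -0.001, 0.243]
contact_force: [0.1, -0.9, -3.6]
grip_width: 37.4
finger_force: 30.0
[ 516.37 -337.17  111.22    0.22   -0.25   -3.25] [0.09 0.07 0.2 ]
[ 515.98 -336.9   110.58    0.16    0.13   -3.58] [0.12 0.09 0.27]
```

Right over the spot; contact is expected at z ≈ 103.1.

```bash
python3 -m pendant '[[[0,0,-0.06],[0,0,0],-1],[[0,0,-0.06],[0,0,0],-1],[[0,0,-0.05],[0,0,0],-1],[[0,0,-0.02],[0,0,0],-1],[[0,0,0],[0,0,0],-1],[[0,0,0],[0,0,0],-1],[[0,0,0],[0,0,0],-1],[[0,0,0],[0,0,0],-1],[[0,0,0],[0,0,0],-1],[[0,0,0],[0,0,0],-1]]'
python3 avg.py
python3 -m pendant '[[[0,0,-0.02],[0,0,0],-1],[[0,0,0],[0,0,0],-1],[[0,0,0],[0,0,0],-1],[[0,0,0],[0,0,0],-1],[[0,0,0],[0,0,0],-1],[[0,0,0],[0,0,0],-1],[[0,0,0],[0,0,0],-1],[[0,0,0],[0,0,0],-1],[[0,0,0],[0,0,0],-1],[[0,0,0],[0,0,0],-1]]'
```

```text
time: 60.77
tool_pos: [515.8, -336.8, 104.3]
tcp_rot: [3.141, -0.0, 0.243]
contact_force: [-0.9, 0.9, -3.6]
grip_width: 37.5
finger_force: 30.0
[ 515.79 -336.75  104.29   -0.08    0.43   -3.35] [0.01 0.01 0.02]
time: 61.85
tool_pos: [515.8, -336.7, 103.6]
tcp_rot: [3.142, 0.0, 0.243]
contact_force: [0.2, -0.6, -3.5]
grip_width: 37.6
finger_force: 30.0
```

```bash
python3 -m pendant '[[[0,0,-0.02],[0,0,0],-1],[[0,0,0],[0,0,0],-1],[[0,0,0],[0,0,0],-1],[[0,0,0],[0,0,0],-1],[[0,0,-0.01],[0,0,0],-1],[[0,0,0],[0,0,0],-1],[[0,0,0],[0,0,0],-1],[[0,0,0],[0,0,0],-1],[[0,0,0],[0,0,0],-1],[[0,0,0],[0,0,0],-1]]'; python3 avg.py
```

```text
time: 62.68
tool_pos: [515.9, -336.8, 103.1]
tcp_rot: [3.141, -0.0, 0.243]
contact_force: [-1.1, 1.2, 4.1]
grip_width: 37.8
finger_force: 30.0
[ 515.92 -336.78  103.13   -0.99    1.53    4.69] [0.01 0.01 0.01]
```

```bash
python3 -m pendant '[[[0,0,0],[0,0,0],-0.1],[[0,0,0],[0,0,0],0],[[0,0,0],[0,0,0],0.2],[[0,0,0],[0,0,0],0.5],[[0,0,0],[0,0,0],0.5],[[0,0,0.3],[0,0,0],0.5],[[0,0,0.8],[0,0,0],0.5],[[0,0,0.9],[0,0,0],0.5],[[0,0,1],[0,0,0],0.5],[[0,0,1],[0,0,0],0.5]]'
python3 -m pendant '[[[0,0,0.6],[0,0,0],0.5],[[0.14,0.46,0.3],[0,0,0],0.5],[[0.28,0.92,0],[0,0,0],0.5],[[0.28,0.92,0],[0,0,0],0.5],[[0.28,0.92,0],[0,0,0],0.5],[[0.28,0.92,0],[0,0,0],0.5],[[0.28,0.92,0],[0,0,0],0.5],[[0.28,0.92,0],[0,0,0],0.5],[[0.28,0.92,0],[0,0,0],0.5],[[0.28,0.92,0],[0,0,0],0.5]]'
python3 -m pendant '[[[0.28,0.92,0],[0,0,0],0.5],[[0.28,0.92,0],[0,0,0],0.5],[[0.28,0.92,0],[0,0,0],0.5],[[0.28,0.92,0],[0,0,0],0.5],[[0.2,0.47,0],[0,0,0],0.5],[[0,0,0],[0,0,0],0.5],[[0,0,0],[0,0,0],0.5],[[0,0,0],[0,0,0],0.5],[[0,0,0],[0,0,0],0.5],[[0,0,0],[0,0,0],0.5]]'
python3 avg.py
```

```text
time: 63.77
tool_pos: [515.6, -336.6, 224.5]
tcp_rot: [-3.142, 0.0, 0.243]
contact_force: [1.2, -0.6, -0.0]
grip_width: 68.8
finger_force: 0.0
time: 64.6
tool_pos: [587.0, -99.6, 249.4]
tcp_rot: [-3.141, 0.001, 0.243]
contact_force: [-0.0, -0.7, -0.2]
grip_width: 68.7
finger_force: 0.0
time: 65.43
tool_pos: [626.6, 21.1, 249.8]
tcp_rot: [3.141, 0.0, 0.241]
contact_force: [-0.2, -0.7, -0.6]
grip_width: 69.2
finger_force: 0.0
[626.65  21.38 249.83  -0.04  -0.06  -0.18] [0.05 0.23 0.02]
```

```bash
python3 -m pendant '[[[0,0.02,-0.5],[0,0,0],0.5],[[0,0,-0.9],[0,0,0],0.5],[[0,0,-0.9],[0,0,0],0.5],[[0,0,-0.9],[0,0,0],0.5],[[0,0,-0.9],[0,0,0],0.5],[[0,0,-0.5],[0,0,0],0.5],[[0,0,-0.34],[0,0,0],0.5],[[0,0,0],[0,0,0],0.5],[[0,0,0],[0,0,0],0.5],[[0,0,0],[0,0,0],0.5]]'
python3 -m pendant '[[[0,0,0],[0,0,0],0.3],[[0,0,0],[0,0,0],0.1],[[0,0,0],[0,0,0],-0.1],[[0,0,0],[0,0,0],-0.2],[[0,0,0],[0,0,0],-1],[[0,0,0],[0,0,0],-1],[[0,0,0],[0,0,0],-1],[[0,0,0],[0,0,0],-1],[[0,0,0],[0,0,0],-1],[[0,0,0],[0,0,0],-1]]'
python3 avg.py
```

```text
time: 66.52
tool_pos: [627.7, 22.9, 103.0]
tcp_rot: [3.141, -0.002, 0.243]
contact_force: [-0.1, 0.7, 0.2]
grip_width: 68.6
finger_force: 0.0
time: 67.35
tool_pos: [626.8, 23.0, 101.6]
tcp_rot: [3.142, -0.0, 0.243]
contact_force: [-0.1, 0.8, 0.9]
grip_width: 32.3
finger_force: 30.0
[626.81  23.   101.63  -0.37   0.42   1.45] [0.01 0.01 0.01]
```

```bash
python3 -m pendant '[[[0,0,0.3],[0,0,0],-1],[[0,0,0.8],[0,0,0],-1],[[0,0,1],[0,0,0],-1],[[0,0,1],[0,0,0],-1],[[0,0,1],[0,0,0],-1],[[0,0,0.8],[0,0,0],-1],[[-0.25,-0.5,0],[0,0,0],-1],[[-0.46,-0.91,0],[0,0,0],-1],[[-0.46,-0.91,0],[0,0,0],-1],[[-0.46,-0.91,0],[0,0,0],-1]]'
python3 -m pendant '[[[-0.46,-0.91,0],[0,0,0],-1],[[-0.46,-0.91,0],[0,0,0],-1],[[-0.46,-0.91,0],[0,0,0],-1],[[-0.46,-0.91,0],[0,0,0],-1],[[-0.46,-0.91,0],[0,0,0],-1],[[-0.46,-0.91,0],[0,0,0],-1],[[-0.46,-0.91,0],[0,0,0],-1],[[-0.46,-0.91,0],[0,0,0],-1],[[-0.17,-0.36,0],[0,0,0],-1],[[0,0,0],[0,0,0],-1]]'
python3 avg.py; python3 avg.py
```

```text
time: 68.43
tool_pos: [576.9, -74.6, 248.7]
tcp_rot: [3.142, 0.001, 0.244]
contact_force: [1.1, -0.2, -3.1]
grip_width: 32.5
finger_force: 30.0
time: 69.27
tool_pos: [461.0, -305.5, 248.6]
tcp_rot: [3.141, 0.001, 0.239]
contact_force: [-0.0, -0.2, -2.8]
grip_width: 32.4
finger_force: 30.0
[ 462.11 -303.26  248.53    0.23    0.12   -2.37] [0.68 1.29 0.02]
[ 462.9  -302.07  248.59   -0.09   -0.14   -2.62] [0.06 0.17 0.02]
```

```bash
python3 -m pendant '[[[0,0,-0.4],[0,0,0],-1],[[0,0,-0.7],[0,0,0],-1],[[0,0,-0.8],[0,0,0],-1],[[0,0,-0.8],[0,0,0],-1],[[0,0,-0.8],[0,0,0],-1],[[0,0,-0.6],[0,0,0],-1],[[0,0,-0.3],[0,0,0],-1],[[0,0,-0.2],[0,0,0],-1],[[0,0,0],[0,0,0],-1],[[0,0,0],[0,0,0],-1]]'
python3 avg.py;python3 avg.py
```

```text
time: 70.6
tool_pos: [462.9, -303.4, 111.3]
tcp_rot: [3.14, -0.001, 0.243]
contact_force: [-0.8, -0.8, -1.4]
grip_width: 32.0
finger_force: 30.0
[ 462.96 -303.56  111.64   -0.39   -0.05   -2.28] [0.07 0.08 0.18]
[ 462.57 -303.32  111.12   -0.12    0.04   -2.06] [0.1  0.08 0.22]
```

Target (462.5,-303.1), contact z ≈ 103.6.

```bash
python3 -m pendant '[[[0,0,-0.06],[0,0,0],-1],[[0,0,-0.06],[0,0,0],-1],[[0,0,-0.05],[0,0,0],-1],[[0,0,-0.03],[0,0,0],-1],[[0,0,-0.01],[0,0,0],-1],[[0,0,0],[0,0,0],-1],[[0,0,0],[0,0,0],-1],[[0,0,0],[0,0,0],-1],[[0,0,0],[0,0,0],-1],[[0,0,0],[0,0,0],-1]]'
python3 avg.py
python3 -m pendant '[[[0,0,-0.02],[0,0,0],-1],[[0,0,0],[0,0,0],-1],[[0,0,0],[0,0,0],-1],[[0,0,0],[0,0,0],-1],[[0,0,0],[0,0,0],-1],[[0,0,0],[0,0,0],-1],[[0,0,0],[0,0,0],-1],[[0,0,0],[0,0,0],-1],[[0,0,0],[0,0,0],-1],[[0,0,0],[0,0,0],-1]]';python3 avg.py
```

```text
time: 71.93
tool_pos: [462.4, -303.2, 104.3]
tcp_rot: [3.141, -0.0, 0.243]
contact_force: [0.3, -0.1, -2.6]
grip_width: 32.4
finger_force: 30.0
[ 462.39 -303.15  104.28   -0.09   -0.33   -2.11] [0.01 0.01 0.02]
time: 73.02
tool_pos: [462.4, -303.2, 103.6]
tcp_rot: [3.141, -0.0, 0.243]
contact_force: [-0.4, -0.1, -3.2]
grip_width: 32.6
finger_force: 30.0
[ 462.38 -303.14  103.64   -0.26   -0.23   -2.36] [0.01 0.01 0.01]
```

```bash
python3 -m pendant '[[[0,0,-0.01],[0,0,0],-1],[[0,0,0],[0,0,0],-1],[[0,0,0],[0,0,0],-1],[[0,0,0],[0,0,0],-1],[[0,0,-0.01],[0,0,0],-1],[[0,0,0],[0,0,0],-1],[[0,0,0],[0,0,0],-1],[[0,0,0],[0,0,0],-1],[[0,0,0],[0,0,0],-1],[[0,0,0],[0,0,0],-1]]'; python3 avg.py
```

```text
time: 74.1
tool_pos: [462.5, -303.2, 103.6]
tcp_rot: [3.141, -0.0, 0.243]
contact_force: [-1.7, 1.3, 6.3]
grip_width: 32.5
finger_force: 30.0
[ 462.51 -303.18  103.59   -1.1     1.28    5.51] [0.01 0.01 0.01]
```

```bash
python3 -m pendant '[[[0,0,0],[0,0,0],-0.2],[[0,0,0],[0,0,0],-0.1],[[0,0,0],[0,0,0],0.2],[[0,0,0],[0,0,0],0.5],[[0,0,0],[0,0,0],0.5],[[0,0,0.3],[0,0,0],0.5],[[0,0,0.8],[0,0,0],0.5],[[0,0,0.9],[0,0,0],0.5],[[0,0,1],[0,0,0],0.5],[[0,0,1],[0,0,0],0.5]]'
python3 -m pendant '[[[0,0,1],[0,0,0],0.5],[[0,0,1],[0,0,-0.1],0.5],[[0,0,0.4],[0,0,-0.1],0.5],[[0,0,0],[0,0,-0.1],0.5],[[0,0,0],[0,0,0],0.5],[[0,0,0],[0,0,0],0.5],[[0,0,0],[0,0,0],0.5],[[0,0,0],[0,0,0],0.5],[[0,0,0],[0,0,0],0.5],[[0,0,0],[0,0,0],0.5]]'
python3 - <<'E'
from h import *
p=bot.camera_params("wrist");im=bot.capture("wrist");t=bot.capture("top")
g=cv2.resize(cv2.cvtColor(im,cv2.COLOR_BGR2GRAY)[:220],None,fx=2,fy=2,interpolation=cv2.INTER_CUBIC)
c=cv2.HoughCircles(g,cv2.HOUGH_GRADIENT_ALT,1,15,param1=200,param2=0.6,minRadius=14,maxRadius=70)
for u in c[0]/2: print(u,onz(p,u[:2],125))
cv2.imwrite("pics/f.png",np.hstack([im[:240,130:400],cv2.resize(t[90:290,80:430],None,fx=1.45,fy=1.2)]))
E
```

```text
time: 75.18
tool_pos: [462.2, -302.9, 224.9]
tcp_rot: [-3.142, 0.0, 0.243]
contact_force: [0.6, -0.7, 0.1]
grip_width: 68.7
finger_force: 0.0
time: 76.02
tool_pos: [462.3, -303.1, 294.4]
tcp_rot: [-3.141, 0.001, 0.207]
contact_force: [0.7, 0.0, -0.8]
grip_width: 68.8
finger_force: 0.0
[255.   180.5   16.45] [ 461.73 -304.37  125.  ]
[201.   132.5   15.07] [ 494.76 -248.09  125.  ]
[201.   132.5   25.66] [ 494.76 -248.09  125.  ]
[305.   128.5   21.28] [ 517.32 -338.25  125.  ]
[201.   132.5   20.84] [ 494.76 -248.09  125.  ]
[305.   128.5   17.33] [ 517.32 -338.25  125.  ]
[305.   128.5   13.48] [ 517.32 -338.25  125.  ]
[305.   128.5    8.78] [ 517.32 -338.25  125.  ]
```

View pics/f.png

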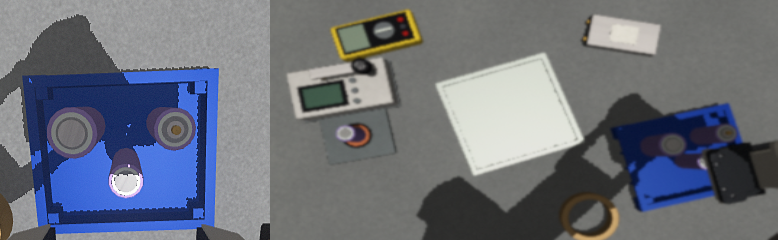

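The final view shows all three back in place and the bystanders untouched. I'll compare before and after precisely on rectified patches, using the crate as reference.

```bash
cat > cmp.py <<'E'
from h import *
import pickle
p0=pickle.load(open("w2.pkl","rb"));i0=cv2.imread("pics/w2.png",0)
p=bot.camera_params("wrist");im=bot.capture("wrist");cv2.imwrite("pics/fin.png",im);i1=cv2.cvtColor(im,cv2.COLOR_BGR2GRAY)
c,s=np.cos(.243),np.sin(.243);R=np.array([[c,-s],[s,c]])
def rect(p,i,ctr,z,h=30,k=.5):  # patch axes: rows=crate x, cols=crate y
    g=np.arange(-h,h+.1,k);m=np.zeros((len(g),len(g),2),np.float32)
    for a,x in enumerate(g):
        for b,y in enumerate(g): m[a,b]=proj(p,[*(ctr+R@[x,y]),z])
    return cv2.remap(i,m,None,cv2.INTER_CUBIC)
for n,ct,z,h in [("wide",(494.6,-247.8),125,27),("stud",(516,-336),125,23),("slim",(461.8,-303.3),125,20),("cornerL",(536,-175),40,20),("cornerR",(586,-381),40,20),("cornerF",(404,-428),40,20)]:
    a=rect(p0,i0,np.array(ct),z,h);b=rect(p,i1,np.array(ct),z,h)
    W=np.eye(2,3,dtype=np.float32)
    try:
        r,W=cv2.findTransformECC(a,b,W,cv2.MOTION_TRANSLATION,(3,200,1e-5),None,5)
        print(n,"moved crate x,y mm:",W[1,2]*.5,W[0,2]*.5,"cc",round(r,3))
    except cv2.error as e: print(n,"fail")
E
python3 cmp.py
```

```text
wide moved crate x,y mm: -0.10791073 -0.8697025 cc 0.988
stud moved crate x,y mm: -0.06434768 -1.7427028 cc 0.792
slim moved crate x,y mm: -0.5362589 -2.3222017 cc 0.976
cornerL moved crate x,y mm: -0.02177107 0.38153273 cc 0.986
cornerR moved crate x,y mm: -0.03036505 -0.060380094 cc 0.99
cornerF moved crate x,y mm: -0.14598489 0.38106993 cc 0.996
```

Moves of 1–2 mm show up, possibly from lighting. I'll retreat to the start pose, where the shadows match, and compare with the fixed cameras.

```bash
python3 -m pendant '[[[-0.95,-0.64,-0.17],[0,0,0.12],0.6],[[-0.95,-0.64,-0.17],[0,0,0.12],0.7],[[-0.95,-0.64,-0.17],[0,0,0.12],1],[[-0.95,-0.64,-0.17],[0,0,0.12],1],[[-0.95,-0.64,-0.17],[0,0,0.12],1],[[-0.95,-0.64,-0.17],[0,0,0.12],1],[[-0.95,-0.64,-0.17],[0,0,0.12],1],[[-0.95,-0.64,-0.17],[0,0,0.12],1],[[-0.95,-0.64,-0.17],[0,0,0.12],1],[[-0.95,-0.64,-0.17],[0,0,0.1],1]]'
python3 -m pendant '[[[0,0,0],[0,0,0],1],[[0,0,0],[0,0,0],1],[[0,0,0],[0,0,0],1],[[0,0,0],[0,0,0],1],[[0,0,0],[0,0,0],1],[[0,0,0],[0,0,0],1],[[0,0,0],[0,0,0],1],[[0,0,0],[0,0,0],1],[[0,0,0],[0,0,0],1],[[0,0,0],[0,0,0],1]]'
python3 - <<'E'
from h import *
P={n:bot.camera_params(n) for n in("top","scene")}
c,s=np.cos(.243),np.sin(.243)
for n in P:
    a=cv2.imread(f"pics/{n}0.png");b=bot.capture(n);cv2.imwrite(f"pics/{n}9.png",b)
    a,b=[cv2.resize(cv2.cvtColor(i,cv2.COLOR_BGR2GRAY),None,fx=4,fy=4,interpolation=cv2.INTER_CUBIC) for i in(a,b)]
    for m,X,w in [("wide",(494.6,-248,115),52),("stud",(516,-336,118),44),("slim",(462,-303,115),40),("crateL",(450,-195,40),60),("crateR",(500,-400,40),60)]:
        u,v=[int(4*k) for k in proj(P[n],X)];A=a[v-w:v+w,u-w:u+w];B=b[v-w:v+w,u-w:u+w]
        try: r,W=cv2.findTransformECC(A,B,np.eye(2,3,dtype=np.float32),cv2.MOTION_TRANSLATION,(3,300,1e-6),None,5)
        except cv2.error: print(n,m,"fail");continue
        d=W[:,2]/4;X=np.array(X,float);J=np.array([[*(np.array(proj(P[n],X+e))-proj(P[n],X))] for e in(np.array([c,s,0]),np.array([-s,c,0]))]).T
        print(n,m,"px",d,"crate mm",np.linalg.solve(J,d),round(r,3))
E
```

```text
time: 77.0
tool_pos: [175.8, -495.9, 244.0]
tcp_rot: [3.141, 0.0, 0.349]
contact_force: [1.0, -1.4, 0.2]
grip_width: 91.6
finger_force: 0.0
time: 77.83
tool_pos: [177.5, -495.1, 244.1]
tcp_rot: [3.141, 0.0, 0.348]
contact_force: [0.3, 0.0, -0.5]
grip_width: 91.7
finger_force: 0.0
top wide px [0.01 0.23] crate mm [-0.52  0.12] 0.924
top stud px [ 0.99 -0.17] crate mm [-0.2  -2.42] 0.987
top slim px [ 1.05 -0.02] crate mm [-0.56 -2.45] 0.998
top crateL px [-0.03 -0.14] crate mm [ 0.37 -0.03] 0.999
top crateR px [ 0.68 -0.07] crate mm [-0.26 -1.78] 0.983
scene wide px [-0.36 -0.09] crate mm [-0.27 -1.07] 0.929
scene stud px [-0.85 -0.02] crate mm [ 0.22 -2.3 ] 0.954
scene slim px [-0.62 -0.13] crate mm [-0.38 -1.89] 0.971
scene crateL px [-0.    0.01] crate mm [ 0.04 -0.  ] 0.999
scene crateR px [-0.42  0.38] crate mm [ 1.96 -0.55] 0.983
```

```bash
python3 -c "
from plant import bot
print(bot.close_job())"
```

```text
the job is handed in; nothing more can be done
None
```

The short cell stands inside the tester's dish rim and all three tall cells are back in the crate, though not exactly on their spots: by camera the stud and slim cells ended about 2 mm off and the wide one about 0.5–1 mm; I left that uncorrected and handed the job in at about 78 s, with the bystanders looking untouched.

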